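# Clear the ring-sizing stack

## Robot

A 6-joint arm with a two-finger parallel gripper is mounted at the origin on the work surface. World frame = base frame: x ahead of the robot, y to its left, z up, the work surface at z = 0. Lengths are in m, angles in rad, forces in N, time in s.
With the tool pointing down it reaches from about 0.425 to 0.95 m from the base axis. Payload 3.5 kg.
Tool frame: the origin (TCP) lies midway between the tips of the shut fingers; the grasp point (between the pads) lies 19 mm behind it; x points along the fingers, y is the direction in which the jaws open and shut, and the axes are right-handed (so a half turn about x gives the same grasp; the last joint's range is limited). The gripper opens to 85 mm and grips with 20 to 120 N. Pads are 22 mm wide; open, the fingers measure 114 mm over their backs; the gripper's body (76 mm by 85 mm) begins 54 mm behind the grasp point. The pads swing forward as they close: fully open they stand 13 mm farther back than shut.
Start: joints at [-1.337, 0.286, 1.577, -0, 1.279, -0.15], TCP at [0.253, -0.626, 0.231] pointing down, gripper open.
Joint ranges: [-2.77, 2.77], [-0.9, 2.22], [0.21, 2.48], [-1.53, 4.67], [0.24, 2.81], [-2.84, 2.84]. Speed limits (rad/s): [2.79, 2.79, 3.14, 3.14, 3.14, 3.14].

## Interface

Orientations are given as a unit quaternion [x, y, z, w].
In Python, from plant import sensors, optics, ctrl gives the robot as it stands.
- The arm moves only by the tool arm_command, never from a script. Its argument "increments" is a list that holds one entry, the list of rows, each a list of 4 numbers: the shift along the tool's x, y, z in cm, then the turn about the tool's x in rad. A call has 1 to 20 rows; each row shifts and turns the commanded pose from where the row before left it, along the tool's axes as they then stand; what a row does not reach is not made up. A row lasts 1/8 s, in which the tool goes at most 62.5 mm and 10.7 degrees, less where a joint would pass 70% of its speed; a pose out of reach is approached as far as the arm can. A call with a gripper value outside its range is refused whole. "grip" is the finger opening in cm, from 0 to 8.54, set as the call begins (left out, the last holds). The fingers move at their own pace and stop on an object; "grip_force" is the grip in N (left out, the last holds). Time passes only in rows, so rows that do not move let the fingers close. It gives the time, the measured TCP pose, the force and the opening at its end, in the units of the state.
- sensors.get_state(): the state, without advancing time (a new reading comes with each control period).
- optics.read_camera(name): name is "side" or "top" or "wrist"; returns the picture (384x512x3 uint8, blue, green, red); there is no depth.
- optics.camera_model(name): a dict with "camera_matrix" (3x3 intrinsics, pixels), "world_from_camera" (4x4, takes a point from camera to world coordinates); the wrist camera has in their place "mount" (4x4, takes a point from camera to tool coordinates, whose origin is the TCP and whose axes are the tool frame's). Camera axes: x right, y up, looking along -z (the intrinsics and any distortion apply to the point x, -y, -z); pixel columns grow to the right and rows downward; lengths in m; the calibration is good to about 2 mm. A picture is of the moment at which its call begins: read the wrist's pose just before it. camera_model takes no time and is no camera call.
- ctrl.sign_off(): hands the job in, once; it reports no verdict.
Trained networks look in the newest picture that a camera, given by its name, has taken for a name from the list of things; names that differ only in an ending like _2 or _b are one class to them, and where a whole thing is asked for, a point or a joint stands for the part that bears it (a point fixed in the world has none). Each returns a list of dicts, best first, with "conf" (0 to 1); they miss things now and then, are a little off and sometimes report something else, mostly with a low value. They report only what shows in the picture. A call takes as long as a camera call.
- optics.boxes_of(camera, query): "at" ([row, column] in pixels, amid what is visible of it).
- optics.place_of(camera, query): "at" ([row, column] in pixels: a listed point, or the origin of a listed thing).
The state is a dict: "time": time; "qpos": joint angles; "dq": joint speeds; "joint_efforts": joint torques, N m; "eef_pos": TCP position; "tcp_rot": TCP orientation; "contact_force": force on the tool from outside, world axes, zero at the start; "wrist_torque": the same for the moment, N m; "opening": opening from 0.0 (shut) to 1.0 (fully open).
Only numpy, scipy, OpenCV 4.12 (cv2) and the standard library are available. Lean on these libraries where they do the work, as an engineer would, in place of code of your own. Each camera call takes 0.05 s, during which the arm holds its last target.

## Task

Take the ring-sizing stack apart and put it away. Seat each gold ring sizer flat in the grey cup whose well is its size (small in small, medium in medium, large in large), and stand the crystal ring holder upright on the round marble disc without dropping it or tipping it over. Stack the emptied grey tray squarely on its twin, so that all four corner pins drop into the sockets and it sits down flat.

Things in the scene. Friction and masses are not known exactly. Their poses are not given: they have to be found in the camera images.
- sizer_small: the smallest of three gold-tone ring sizers: a plain smooth band, 22 mm outside, 12 mm bore, 10 mm tall, 18 g. Origin: centre of its underside, z up along its axis. At the start it is the top ring on the crystal ring holder.
- sizer_medium: the middle gold-tone ring sizer: 29 mm outside, 19 mm bore, 10 mm tall, 24 g. Origin: centre of its underside, z up along its axis. At the start it lies on the ring holder directly under the small sizer.
- sizer_large: the largest gold-tone ring sizer: 36 mm outside, 26 mm bore, 10 mm tall, 30 g. Origin: centre of its underside, z up along its axis. At the start it lies on the foot of the ring holder, directly under the medium sizer.
- ring_holder: clear crystal ring holder, 57 mm tall, 80 g, round about z. Origin: centre of its underside. Foot 44 mm across, height 0-14; stepped spire 22 mm thick at 14-24 (large sizer), 15 mm at 24-34 (medium), 8 mm at 34-57 (small). The sizers lift straight off, 2 mm play all round. At first it stands on the ring tray's floor, 9 mm above the tray's origin, within 10 mm of its middle.
- ring_tray: loose grey plastic stacking tray, 90 g, 58 (its x) x 110 (its y) x 18 mm tall. Origin: under its centre, at its pin tips. Stands on 4 round-ended corner pins (x +-19.5, y +-45.5), 6 mm long, 8 mm thick. Underside at 6 mm, inner floor 9, walls 4 mm thick to 18. Can be gripped across its 58 mm width. At first it carries the ring holder with the sizers.
- twin_tray: the ring tray's twin, fixed, with five low grey felt rolls inside, below its rim: same shape and origin, 58 (x) x 110 (y) x 18 mm. At each corner (x +-19.5, y +-45.5) an 11 mm square socket, 7 mm deep, open at the rim. With its pins home in them the ring tray stands 12 mm above the twin's origin (18 mm if the pins stand on the rim); either way round fits.
- cup_small: fixed square grey plastic cup, 46 x 46 mm, 12 mm tall, with a round felt-lined well for the small sizer: 32 mm across, 3 mm deep, in its middle. Origin: centre of its underside, z up; the well's floor is 9 mm above it.
- cup_medium: fixed square grey plastic cup, 57 x 57 mm, 12 mm tall, with a round well for the medium sizer: 40 mm across, 3 mm deep, in its middle. Origin: centre of its underside, z up; the well's floor is 9 mm above it.
- cup_large: fixed square grey plastic cup, 68 x 68 mm, 12 mm tall, with a round well for the large sizer: 48 mm across, 3 mm deep, in its middle. Origin: centre of its underside, z up; the well's floor is 9 mm above it.
- disc: fixed round white marble disc, 70 mm across, 8 mm tall: the ring holder's place. Origin: centre of its underside.

How it is judged:
By the outcome, as a careful person would: the job done as asked, in the order asked, and still so for the second after the job is handed in, with the robot touching nothing.
It also fails if it takes over 122 s, if anything falls off the work surface, if the arm or the gripper's body presses on something with over 40 N, if the wrist force passes 120 N, or if a joint passes its speed limit or range.

## Working session

There is one attempt and no reset: what is moved stays moved. The work goes in short steps, Python scripts to look and compute and a tool call to move; the robot and the scene stay as the last step left them, time stands still between calls to the robot, and variables do not carry over. Pictures are saved under pics/ and viewed, and the job is handed in when it is done.

Besides the shell and the picture viewer there is one more tool, called after "Call:" as a command line: name --argument value ..., lists and objects as JSON in quotes. arm_command: Moves the arm, as the interface text tells. Its arguments: {"type":"object","properties":{"increments":{"type":"array","items":{"type":"array","items":{"type":"array","items":{"type":"number"}}}},"grip":{"type":"number"},"grip_force":{"type":"number"}},"required":["increments"]}

```bash
ls; mkdir -p pics
python3 - <<'E'
from plant import sensors, optics, ctrl
import cv2
print(sensors.get_state())
for n in ["side","top","wrist"]:
    m=optics.camera_model(n); print(n,m)
    im=optics.read_camera(n); cv2.imwrite(f"pics/{n}0.png",im)
E
```

```text
pics
{'time': 0.0, 'qpos': array([-1.33699920e+00,  2.87161235e-01,  1.57818527e+00,  4.83819011e-06,
        1.27859580e+00, -1.50030671e-01]), 'dq': array([ 0.00097981,  0.00030849,  0.0001407 ,  0.00071822,  0.00031149,
       -0.00088103]), 'joint_efforts': array([ 9.83092141e-04, -4.05975330e+01, -2.92627591e+01, -6.82951236e-05,
        5.71083860e-03, -1.37442633e-06]), 'eef_pos': array([ 0.2526238 , -0.62523333,  0.22994565]), 'tcp_rot': array([-0.69409146, -0.13570163,  0.69415776, -0.13404149]), 'contact_force': array([-0.50883665,  0.09457158,  0.30298709]), 'wrist_torque': array([ 0.01498489, -0.0413823 ,  0.00293679]), 'opening': 0.9995995718904181}
side {'camera_matrix': array([[459.99341412,   0.        , 259.74050131],
       [  0.        , 459.99341412, 183.16704688],
       [  0.        ,   0.        ,   1.        ]]), 'world_from_camera': array([[-0.87765449,  0.27538074, -0.39228567,  0.137532  ],
       [-0.47903219, -0.53102696,  0.69895531,  0.66243681],
       [-0.01583543,  0.80135873,  0.59797443,  0.64949613],
       [ 0.        ,  0.        ,  0.        , 
[... 385 characters left out ...]
      [-7.22167263e-04,  1.78834864e-01,  9.83878839e-01,
         9.19133486e-01],
       [ 0.00000000e+00,  0.00000000e+00,  0.00000000e+00,
         1.00000000e+00]])}
wrist {'camera_matrix': array([[289.00170009,   0.        , 254.09860432],
       [  0.        , 289.00170009, 189.6005569 ],
       [  0.        ,   0.        ,   1.        ]]), 'mount': array([[-5.08910698e-04,  3.04666838e-01, -9.52458849e-01,
        -1.44134638e-01],
       [ 9.99999810e-01,  4.87578363e-04, -3.78348780e-04,
        -4.44850172e-04],
       [ 3.49128000e-04, -9.52458860e-01, -3.04667028e-01,
        -7.75861214e-02],
       [ 0.00000000e+00,  0.00000000e+00,  0.00000000e+00,
         1.00000000e+00]])}
```

View pics/side0.png

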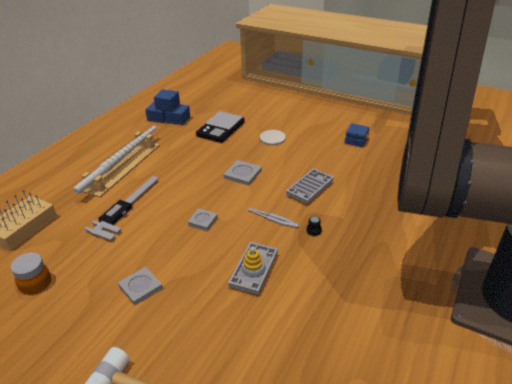

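View pics/top0.png

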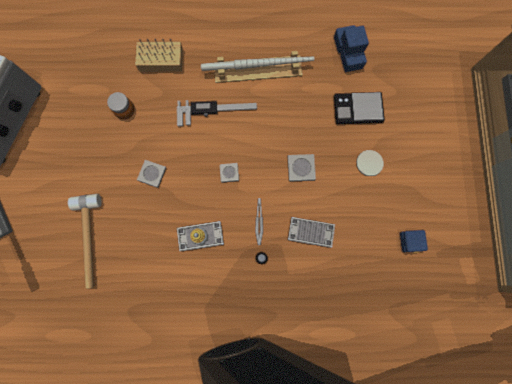

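View pics/wrist0.png

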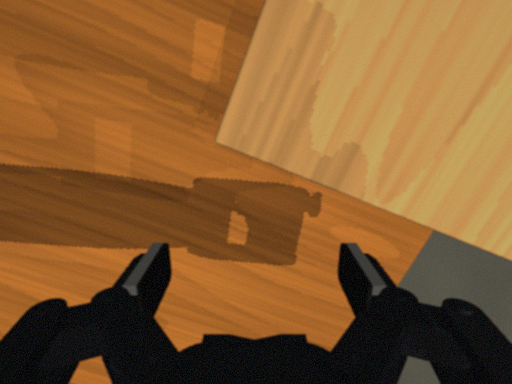

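The pictures show the tray with the stack at top (238,200), the twin at (232,312), cups at (173,151), (173,229) and (167,302), and the disc at (163,370). The side view shows the same items. Next I'll run the networks and triangulate.

```bash
cat > h.py <<'E'
import numpy as np, cv2
from plant import sensors, optics, ctrl
from scipy.spatial.transform import Rotation as R
def cam(n, st=None):
    m=optics.camera_model(n); K=m["camera_matrix"]
    if n=="wrist":
        T=np.eye(4); T[:3,:3]=R.from_quat(st["tcp_rot"]).as_matrix(); T[:3,3]=st["eef_pos"]
        W=T@m["mount"]
    else: W=m["world_from_camera"]
    return K,W
def ray(n,at,st=None,C=None):
    K,W=C or cam(n,st); r,c=at
    d=np.array([(c-K[0,2])/K[0,0], -(r-K[1,2])/K[1,1], -1.])
    d=W[:3,:3]@d; return W[:3,3], d/np.linalg.norm(d)
def atz(n,at,z,st=None,C=None):
    o,d=ray(n,at,st,C); return o+d*(z-o[2])/d[2]
def proj(n,p,st=None,C=None):
    K,W=C or cam(n,st); q=W[:3,:3].T@(np.asarray(p)-W[:3,3])
    return np.array([K[1,2]+K[1,1]*q[1]/q[2], K[0,2]-K[0,0]*q[0]/q[2]])
def tri(rays):
    A=np.zeros((3,3));b=np.zeros(3)
    for o,d in rays:
        P=np.eye(3)-np.outer(d,d);A+=P;b+=P@o
    x=np.linalg.solve(A,b)
    return x,[1e3*np.linalg.norm((np.eye(3)-np.outer(d,d))@(x-o)) for o,d in rays]
def yaw(st):
    M=R.from_quat(st["tcp_rot"]).as_matrix(); return np.arctan2(M[1,1],M[0,1]) # heading of tool y
E
python3 - <<'E'
from h import *
np.set_printoptions(precision=4,suppress=True)
names="sizer_small sizer_medium sizer_large ring_holder ring_tray twin_tray cup_small cup_medium cup_large disc".split()
st=sensors.get_state();M=R.from_quat(st["tcp_rot"]).as_matrix();print(M)
for n in ["side","top"]: optics.read_camera(n)
for q in names:
    r={}
    for n in ["side","top"]:
        r[n]=optics.place_of(n,q)
    print(q,[[(np.round(d["at"],1),round(d["conf"],2)) for d in r[n][:2]] for n in r])
    if r["side"] and r["top"]:
        print("   tri",*tri([ray(n,r[n][0]["at"]) for n in r]), "top@0",atz("top",r["top"][0]["at"],0))
print(sensors.get_state()["time"])
E
```

```text
[[-0.0004  0.3744 -0.9273]
 [ 0.0018 -0.9273 -0.3744]
 [-1.     -0.0018 -0.0003]]
sizer_small [[(array([256.7, 252.4]), 0.45)], [(array([233. , 195.8]), 0.41)]]
   tri [0.4424 0.1537 0.0403] [np.float64(0.8004839478731491), np.float64(0.8004839478730797)] top@0 [0.4461 0.1605 0.    ]
sizer_medium [[(array([260.9, 251.6]), 0.51)], [(array([234.4, 196.4]), 0.51)]]
   tri [0.4416 0.1546 0.0302] [np.float64(1.2237437607006123), np.float64(1.2237437607005466)] top@0 [0.4426 0.1589 0.    ]
sizer_large [[(array([266.9, 255.6]), 0.47)], [(array([237.6, 198.3]), 0.64)]]
   tri [0.4347 0.1521 0.0153] [np.float64(1.368939219617271), np.float64(1.3689392196172951)] top@0 [0.4344 0.1539 0.    ]
ring_holder [[(array([269.1, 254.8]), 0.51)], [(array([233.7, 202.9]), 0.41)]]
   tri [ 0.4442  0.1427 -0.004 ] [np.float64(0.42466027224958336), np.float64(0.4246602722494881)] top@0 [0.4443 0.1424 0.    ]
ring_tray [[(array([270.7, 255.1]), 0.96)], [(array([236.5, 199.4]), 0.71), (array([174.7, 232.5]), 0.61)]]
   tri [0.4376 0.151  0.0027] [np.float64(0.6100613151626837), np.float64(0.6100613151627362)]
[... 376 characters left out ...]
), np.float64(9.4316068749006)] top@0 [0.5894 0.0674 0.    ]
cup_medium [[(array([286.9, 138.8]), 0.64)], [(array([175.2, 150.9]), 0.6)]]
   tri [0.6011 0.2832 0.0034] [np.float64(4.123437575485873), np.float64(4.123437575486085)] top@0 [0.5982 0.282  0.    ]
cup_large [[(array([174.4, 240.7]), 0.6)], [(array([170. , 300.2]), 0.9)]]
   tri [ 0.6156 -0.1081 -0.0001] [np.float64(6.0102293682253425), np.float64(6.010229368225371)] top@0 [ 0.61   -0.1105  0.    ]
disc [[(array([136. , 271.9]), 0.75)], [(array([165.4, 368. ]), 0.96), (array([237.2, 200.6]), 0.42)]]
   tri [ 0.6227 -0.2837  0.0127] [np.float64(4.9479967207091935), np.float64(4.947996720709271)] top@0 [ 0.6214 -0.2896  0.    ]
1.25
```

Call:
arm_command --increments '[[[-0.3, -3.6, -3.4, 0], [-0.3, -3.6, -3.4, 0], [-0.3, -3.6, -3.4, 0], [-0.3, -3.6, -3.4, 0], [-0.3, -3.6, -3.4, 0], [-0.3, -3.6, -3.4, 0], [0, 0, 0, -0.15], [0, 0, 0, -0.15], [0, 0, 0, -0.15], [0, 0, 0, -0.15], [0, 0, 0, -0.15], [0, 0, 0, -0.15], [0, 0, 0, -0.15], [0, 0, 0, -0.14], [0, 1.6, -4.2, 0], [0, 1.6, -4.2, 0], [0, 1.6, -4.2, 0], [0, 1.6, -4.2, 0], [0, 1.6, -4.2, 0], [0, 1.6, -4.2, 0]]]'

```text
time: 3.75
eef_pos: [0.4567, -0.0955, 0.2497]
tcp_rot: [0.499, 0.5, -0.499, 0.501]
contact_force: [-0.6, -0.9, -0.4]
opening: 0.996
```

Call:
arm_command --increments '[[[0.3, -0.4, -4.2, 0], [0.3, -0.4, -4.2, 0], [0.3, -0.4, -4.2, 0], [0.3, -0.4, -4.2, 0], [0.3, -0.4, -4.2, 0], [0.3, -0.4, -4.2, 0], [0, 0, 0, 0], [0, 0, 0, 0]]]'

```text
time: 4.75
eef_pos: [0.4316, 0.1548, 0.2315]
tcp_rot: [0.499, 0.501, -0.499, 0.501]
contact_force: [0.5, 0.3, -0.1]
opening: 1.001
```

```bash
cat > look.py <<'E'
import sys
from h import *
np.set_printoptions(precision=4,suppress=True)
def snap(tag,names):
    st=sensors.get_state(); im=optics.read_camera("wrist"); cv2.imwrite(f"pics/{tag}.png",im)
    print("t",st["time"],"pos",st["eef_pos"],"yaw",yaw(st),"F",st["contact_force"],"open",st["opening"],"x",R.from_quat(st["tcp_rot"]).as_matrix()[:,0])
    np.savez(f"{tag}.npz",pos=st["eef_pos"],rot=st["tcp_rot"])
    for q in names:
        for d in optics.place_of("wrist",q)[:2]: print(q,np.round(d["at"],1),round(d["conf"],2))
if __name__=="__main__": snap(sys.argv[1],sys.argv[2:])
E
python3 look.py w1 sizer_small sizer_medium sizer_large ring_holder ring_tray
```

```text
t 4.75 pos [0.4316 0.1548 0.2315] yaw 0.0035777052398287454 F [ 0.4833  0.3377 -0.1072] open 1.000610122522646 x [ 0.0003 -0.0004 -1.    ]
sizer_medium [168.  262.7] 0.73
sizer_large [333.2 263.7] 0.75
sizer_large [165.1 258.1] 0.67
ring_holder [162. 259.] 0.57
ring_tray [166.3 257.6] 0.92
```

View pics/w1.png

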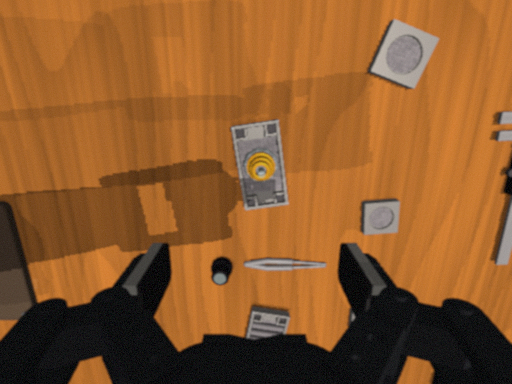

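Run:
```python
import cv2
im=cv2.imread("pics/w1.png")[105:225,210:310]
cv2.imwrite("pics/w1c.png",cv2.resize(im,None,fx=5,fy=5,interpolation=cv2.INTER_CUBIC))
```

```text
(no output)
```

View pics/w1c.png

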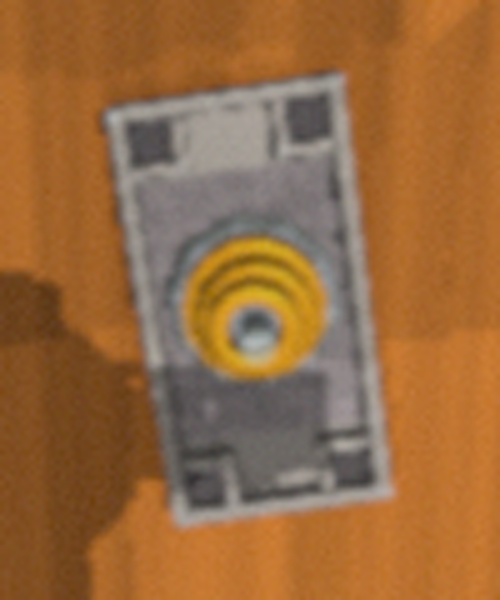

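Call:
arm_command --increments '[[[1.8, 0.1, 0, 0], [1.8, 0.1, 0, 0], [1.8, 0.1, 0, 0], [1.8, 0.1, 0, 0], [1.8, 0.1, 0, 0], [0, 0, 0, 0], [0, 0, 0, 0]]]'

```text
time: 5.92
eef_pos: [0.4365, 0.155, 0.1411]
tcp_rot: [0.499, 0.501, -0.499, 0.501]
contact_force: [0.5, -0.8, 0.5]
opening: 1.0
```

```bash
python3 look.py w2 sizer_small ring_holder ring_tray
python3 - <<'E'
import cv2
im=cv2.imread("pics/w2.png")[40:280,160:360]
cv2.imwrite("pics/w2c.png",cv2.resize(im,None,fx=2.5,fy=2.5,interpolation=cv2.INTER_CUBIC))
E
```

```text
t 5.925 pos [0.4365 0.155  0.1411] yaw 0.0029853921315703864 F [ 0.4566 -0.7562  0.4862] open 1.0000850949669295 x [-0.0004 -0.     -1.    ]
sizer_small [194.2 257.2] 0.92
ring_holder [183.6 256.2] 0.87
ring_holder [191.1 258.6] 0.48
```

View pics/w2c.png

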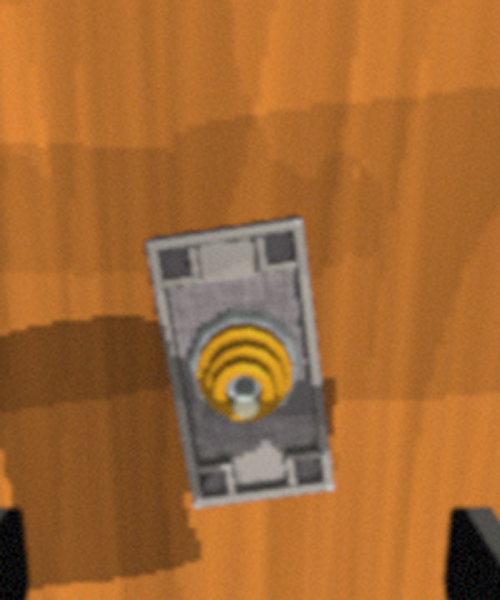

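```bash
cat >> h.py <<'E'
def ld(tag):
    d=np.load(f"{tag}.npz"); return dict(eef_pos=d["pos"],tcp_rot=d["rot"])
def circ(x,y,z,r,n=60):
    t=np.linspace(0,2*np.pi,n); return np.c_[x+r*np.cos(t),y+r*np.sin(t),0*t+z]
def rect(x,y,z,th,a,b):
    c,s=np.cos(th),np.sin(th)
    return np.array([[x+c*u-s*v,y+s*u+c*v,z] for u,v in [(-a,-b),(-a,b),(a,b),(a,-b),(-a,-b)]])
def overlay(tag,out,curves,box,f):
    st=ld(tag); r0,r1,c0,c1=box
    im=cv2.resize(cv2.imread(f"pics/{tag}.png")[r0:r1,c0:c1],None,fx=f,fy=f,interpolation=cv2.INTER_CUBIC)
    C=cam("wrist",st)
    for P,col in curves:
        q=np.array([proj("wrist",p,C=C) for p in P]); q=np.c_[(q[:,1]-c0+.5)*f-.5,(q[:,0]-r0+.5)*f-.5]
        cv2.polylines(im,[np.round(q).astype(int)],False,col,1,cv2.LINE_AA)
    cv2.imwrite(out,im)
def px(pts,c0,r0,f): return [((v+.5)/f-.5+r0,(u+.5)/f-.5+c0) for u,v in pts]
def fitrect(pts):  # 4 corners TL TR BR BL world -> centre, yaw of long axis, sizes
    P=np.array(pts)[:,:2]; c=P.mean(0); v=(P[0]-P[3]+P[1]-P[2]); w=(P[1]-P[0]+P[2]-P[3])
    return c, np.arctan2(-v[0],v[1]), np.arctan2(w[1],w[0]), np.linalg.norm(v)/2,np.linalg.norm(w)/2
E
python3 - <<'E'
from h import *
np.set_printoptions(precision=4,suppress=True)
a=ld("w1");b=ld("w2")
A=px([(107,110),(344,73),(392,493),(177,523)],210,105,5)
B=px([(147,240),(302,217),(333,490),(196,507)],160,40,2.5)
for p,q in zip(A,B): print(tri([ray("wrist",p,a),ray("wrist",q,b)]))
for P,s in ((A,a),(B,b)):
  print(fitrect([atz("wrist",p,.018,s) for p in P]))
print("tip",tri([ray("wrist",px([(256,347)],210,105,5)[0],a),ray("wrist",px([(245,408)],160,40,2.5)[0],b)]))
E
```

```text
(array([0.4019, 0.1978, 0.0062]), [np.float64(0.22914799176325515), np.float64(0.22914799176319484)])
(array([0.4612, 0.2066, 0.0038]), [np.float64(0.198017946566484), np.float64(0.19801794656644792)])
(array([0.4744, 0.1038, 0.0289]), [np.float64(0.24275966112023292), np.float64(0.24275966112010058)])
(array([0.4196, 0.0929, 0.0227]), [np.float64(0.2521344538278675), np.float64(0.25213445382788935)])
(array([0.4396, 0.1493]), np.float64(0.14784643798173455), np.float64(0.1531354316287788), np.float64(0.10895469299905283), np.float64(0.057721293119765676))
(array([0.4396, 0.149 ]), np.float64(0.1472217198324526), np.float64(0.1439646274517722), np.float64(0.11057397201666629), np.float64(0.05696538354419449))
tip (array([0.4386, 0.1524, 0.0677]), [np.float64(0.18546190253610323), np.float64(0.18546190253608982)])
```

Run:
```python
from h import *
x,y=.4386,.1522
G=(0,255,0);B=(255,0,0);Rd=(0,0,255)
cs=[(rect(.4396,.1492,.018,.148,.029,.055),G),(circ(x,y,.053,.011),B),(circ(x,y,.043,.0145),Rd),(circ(x,y,.033,.018),G),(circ(x,y,.066,.004),B)]
overlay("w2","pics/o2.png",cs,(110,260,200,320),4)
overlay("w1","pics/o1.png",cs,(110,220,210,310),5)
```

```text
(no output)
```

View pics/o2.png

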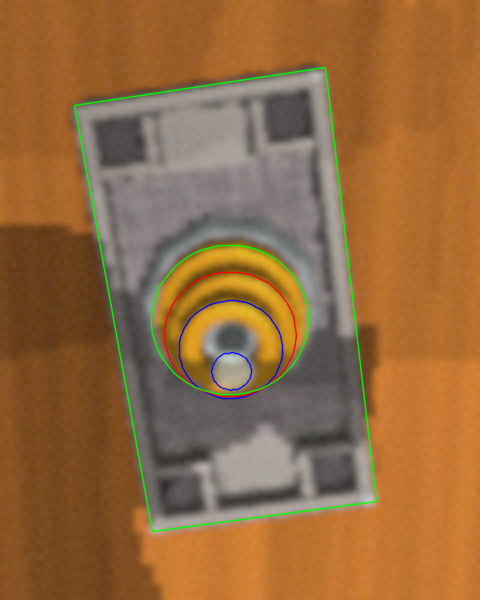

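View pics/o1.png

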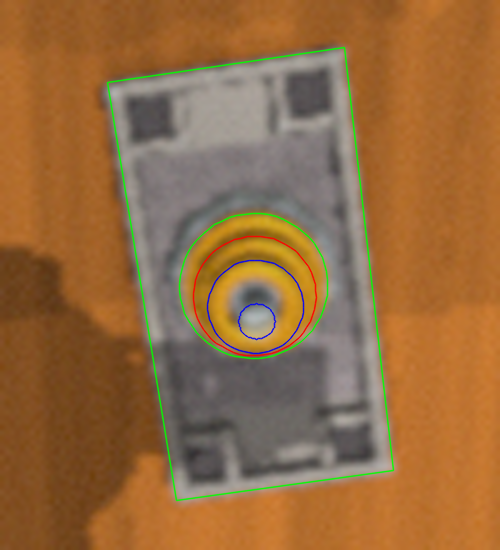

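Call:
arm_command --increments '[[[0, 0, 0, -0.145], [0, 0.17, 0.31, 0], [2, 0, 0, 0], [2, 0, 0, 0], [2, 0, 0, 0], [1.5, 0, 0, 0], [0, 0, 0, 0], [0, 0, 0, 0]]]' --grip 4.0

```text
time: 7.12
eef_pos: [0.4393, 0.1523, 0.067]
tcp_rot: [0.462, 0.535, -0.461, 0.536]
contact_force: [1.1, 0.7, 0.1]
opening: 0.468
```

```bash
cat > go.py <<'E'
import sys
from h import *
np.set_printoptions(precision=4,suppress=True)
st=sensors.get_state(); M=R.from_quat(st["tcp_rot"]).as_matrix()
t=np.array([float(v) for v in sys.argv[1:4]]); th=float(sys.argv[4]) if len(sys.argv)>4 else yaw(st)
print("t",round(st["time"],3),"pos",st["eef_pos"],"yaw",round(yaw(st),4),"turn",round(yaw(st)-th,4),"open",st["opening"])
c,s=np.cos(th),np.sin(th); N=np.c_[[0,0,-1],[c,s,0],[s,-c,0]]
print("cm now-axes",M.T@(t-st["eef_pos"])*100,"after-turn axes",N.T@(t-st["eef_pos"])*100)
E
python3 go.py .4386 .1522 .045 .148; python3 look.py w3
```

```text
t 7.125 pos [0.4393 0.1523 0.067 ] yaw 0.1475 turn -0.0005 open 0.4676636385358557
cm now-axes [ 2.202  -0.0761 -0.0042] after-turn axes [ 2.2021 -0.0733 -0.0041]
t 7.125 pos [0.4393 0.1523 0.067 ] yaw 0.14750898608462373 F [1.0915 0.6822 0.0563] open 0.4676636385358557 x [ 0.0013  0.0001 -1.    ]
```

View pics/w3.png

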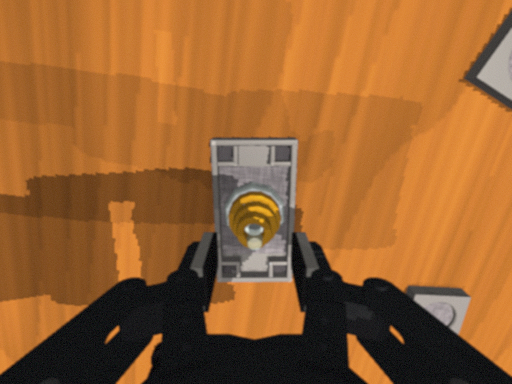

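The spire tip is at (245,255), midway between the fingers at columns 216 and 292, so the jaws are aligned. I'll descend and close.

Call:
arm_command --increments '[[[1.1, -0.03, 0, 0], [1.1, -0.03, 0, 0], [0, 0, 0, 0], [0, 0, 0, 0]]]'

```text
time: 7.68
eef_pos: [0.438, 0.1521, 0.0441]
tcp_rot: [0.462, 0.536, -0.462, 0.535]
contact_force: [0.0, 0.1, 1.6]
opening: 0.468
```

Call:
arm_command --increments '[[[0, 0, 0, 0], [0, 0, 0, 0], [0, 0, 0, 0], [0, 0, 0, 0], [0, 0, 0, 0]]]' --grip 1.8 --grip_force 25

```text
time: 8.3
eef_pos: [0.4384, 0.1522, 0.0446]
tcp_rot: [0.462, 0.535, -0.461, 0.536]
contact_force: [-0.1, -0.7, 1.4]
opening: 0.234
```

```bash
python3 look.py w4
```

```text
t 8.3 pos [0.4384 0.1522 0.0446] yaw 0.1479496167865934 F [-0.13   -0.6917  1.3635] open 0.23382899933300472 x [ 0.0007  0.0001 -1.    ]
```

View pics/w4.png

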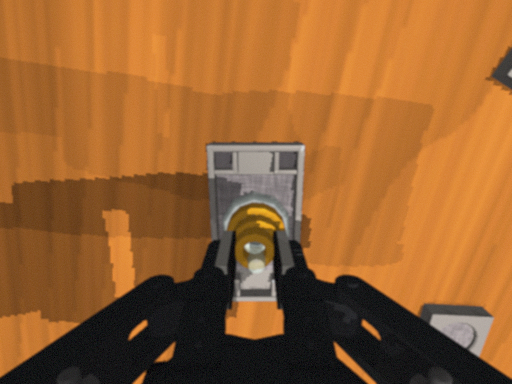

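Call:
arm_command --increments '[[[0, 0, 0, 0], [0, 0, 0, 0]]]' --grip 0.5 --grip_force 30

```text
time: 8.6
eef_pos: [0.4383, 0.1522, 0.0445]
tcp_rot: [0.462, 0.535, -0.462, 0.536]
contact_force: [0.3, -1.0, 1.9]
opening: 0.231
```

Call:
arm_command --increments '[[[-0.5, 0, 0, 0], [-1, 0, 0, 0], [-1.5, 0, 0, 0], [-2, 0, 0, 0], [-2, 0, 0, 0], [0, 0, 0, 0]]]'

```text
time: 9.35
eef_pos: [0.4397, 0.1524, 0.1169]
tcp_rot: [0.463, 0.534, -0.46, 0.537]
contact_force: [0.5, 0.1, -0.4]
opening: 0.236
```

```bash
python3 look.py w5 cup_small cup_medium cup_large sizer_medium;python3 go.py .5894 .0674 .12
```

```text
t 9.35 pos [0.4397 0.1524 0.1169] yaw 0.14805945686419522 F [ 0.5311  0.1303 -0.4317] open 0.23638965108149684 x [ 0.0051  0.0006 -1.    ]
cup_small [274.1 395. ] 0.86
cup_medium [ 69.3 471.7] 0.8
sizer_medium [194.2 258.9] 0.62
t 9.6 pos [0.4373 0.152  0.1134] yaw 0.148 turn 0.0 open 0.23671207746232178
cm now-axes [-0.6876 13.7929 10.6129] after-turn axes [-0.6601 13.7942 10.613 ]
```

View pics/w5.png

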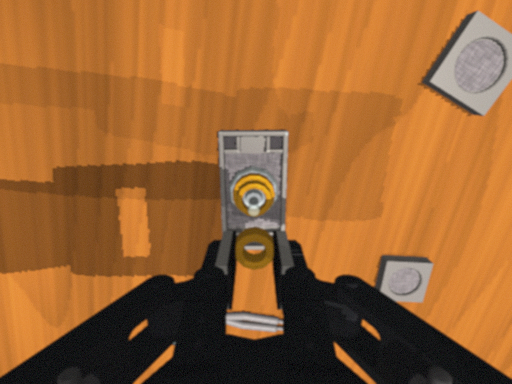

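```bash
cat > seg.py <<'E'
from h import *
# cup top outline: grey low saturation blob near pixel; return minAreaRect centre & the well ellipse
def grey(tag,at,win=70):
    im=cv2.imread(f"pics/{tag}.png"); hsv=cv2.cvtColor(im,cv2.COLOR_BGR2HSV)
    m=((hsv[...,1]<60)&(hsv[...,2]>60)).astype(np.uint8)
    n,l,s,c=cv2.connectedComponentsWithStats(m)
    k=l[int(at[0]),int(at[1])]
    if k==0: return None
    cs,_=cv2.findContours((l==k).astype(np.uint8),cv2.RETR_EXTERNAL,cv2.CHAIN_APPROX_NONE)
    return cv2.minAreaRect(max(cs,key=cv2.contourArea)),s[k],c[k]
E
python3 - <<'E'
from seg import *
np.set_printoptions(precision=4,suppress=True)
for t,p in [("w1",(217,381)),("w1",(55,404)),("w5",(280,405)),("w5",(65,481))]:
    r,s,c=grey(t,p); print(t,r,s,"z12:",atz("wrist",(r[0][1],r[0][0]),.012,ld(t)))
a,b=ld("w1"),ld("w5")
print(tri([ray("wrist",grey("w1",(217,381))[0][0][::-1],a),ray("wrist",grey("w5",(280,405))[0][0][::-1],b)]))
im=np.hstack([cv2.resize(cv2.imread("pics/w1.png")[190:245,350:410],None,fx=6,fy=6,interpolation=3),cv2.resize(cv2.imread("pics/w5.png")[250:305,375:435],None,fx=6,fy=6,interpolation=3)])
cv2.imwrite("pics/cs.png",im)
E
```

```text
w1 ((380.0, 216.5), (33.0, 36.0), 90.0) [ 362  200   37   34 1143] z12: [0.6028 0.0787 0.012 ]
w1 ((402.70361328125, 54.52307891845703), (49.98267364501953, 59.37669372558594), 24.904767990112305) [ 369   20   69   68 2835] z12: [0.6015 0.2801 0.012 ]
w5 ((403.34613037109375, 278.26922607421875), (50.59795379638672, 48.24456787109375), 11.309932708740234) [ 376  256   57   46 2031] z12: [0.6023 0.0801 0.012 ]
w5 ((477.0180358886719, 64.3621597290039), (71.59180450439453, 89.10123443603516), 34.01934814453125) [ 424   11   88  104 5604] z12: [0.6003 0.2805 0.012 ]
(array([0.6051, 0.0772, 0.0078]), [np.float64(0.4120603819079939), np.float64(0.41206038190806166)])
```

View pics/cs.png

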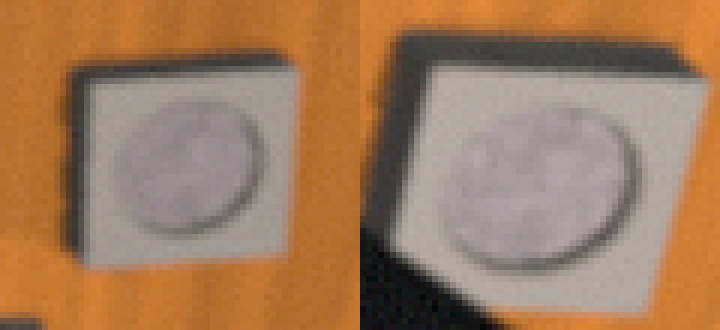

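```bash
python3 - <<'E'
from h import *
np.set_printoptions(precision=4,suppress=True)
a,b=ld("w1"),ld("w5")
p,q=(217.6,381.4),(281.0,404.7)
print(atz("wrist",p,.012,a),atz("wrist",q,.012,b),tri([ray("wrist",p,a),ray("wrist",q,b)]))
x,y=atz("wrist",q,.012,b)[:2]
E
python3 go.py .6037 .0777 .14
```

```text
[0.605 0.077 0.012] [0.6047 0.0772 0.012 ] (array([0.6054, 0.0766, 0.011 ]), [np.float64(0.041832428694211096), np.float64(0.04183242869437121)])
t 9.6 pos [0.4373 0.152  0.1134] yaw 0.148 turn 0.0 open 0.23671207746232178
cm now-axes [-2.6907 15.3552  9.805 ] after-turn axes [-2.6601 15.3604  9.8051]
```

Call:
arm_command --increments '[[[0, 3.9, 2.5, 0], [0, 3.9, 2.5, 0], [0, 3.9, 2.5, 0], [0.8, 3.8, 2.4, 0], [1, 0, 0, 0], [0, 0, 0, 0], [0, 0, 0, 0]]]'

```text
time: 10.48
eef_pos: [0.6047, 0.0777, 0.0958]
tcp_rot: [0.461, 0.536, -0.462, 0.535]
contact_force: [0.8, -0.3, 0.2]
opening: 0.227
```

```bash
python3 look.py w6 cup_small cup_large;python3 go.py .605 .077 .0122;  python3 - <<'E'
from h import *
overlay("w6","pics/w6c.png",[(circ(.605,.077,.012,.016),(0,255,0)),(rect(.605,.077,.012,.1,.023,.023),(255,0,0))],(140,330,180,330),3)
E
```

```text
t 10.475 pos [0.6047 0.0777 0.0958] yaw 0.14875926119417565 F [ 0.8488 -0.3296  0.2125] open 0.22736566572203945 x [-0.0017  0.0002 -1.    ]
cup_small [187.1 251.4] 0.92
cup_small [66.2 31.7] 0.38
t 10.625 pos [0.6056 0.0776 0.0969] yaw 0.1488 turn 0.0 open 0.229652856826336
cm now-axes [ 8.4681 -0.0728  0.0493] after-turn axes [ 8.4681 -0.0673  0.0502]
```

View pics/w6c.png

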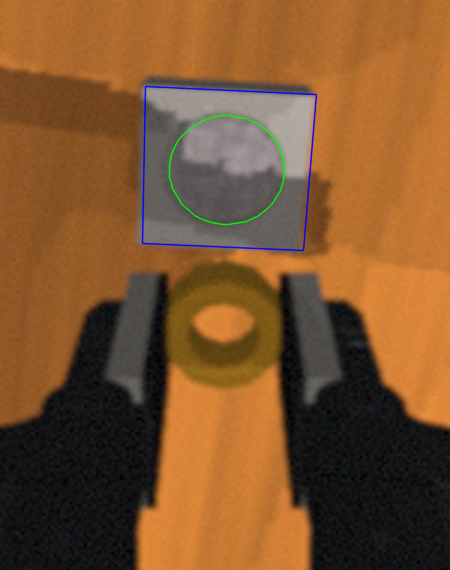

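View pics/w6.png

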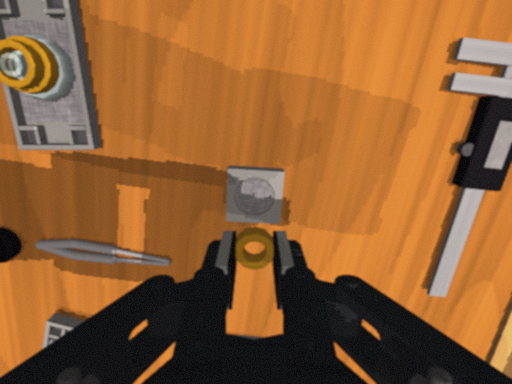

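Call:
arm_command --increments '[[[3, -0.03, 0.02, 0], [3, -0.03, 0.02, 0], [1.4, 0, 0, 0], [0.6, 0, 0, 0], [0, 0, 0, 0], [0, 0, 0, 0]]]'

```text
time: 11.38
eef_pos: [0.6065, 0.0766, 0.0176]
tcp_rot: [0.462, 0.535, -0.461, 0.536]
contact_force: [-0.4, 0.2, -0.4]
opening: 0.235
```

```bash
python3 go.py .605 .077 .0125; python3 go.py .605 .077 .0125;python3 look.py w7
```

```text
t 11.375 pos [0.6065 0.0766 0.0176] yaw 0.1481 turn 0.0 open 0.2347451370629354
cm now-axes [ 0.513  -0.1407 -0.0616] after-turn axes [ 0.5134 -0.1396 -0.0613]
t 11.375 pos [0.6065 0.0766 0.0176] yaw 0.1481 turn 0.0 open 0.2347451370629354
cm now-axes [ 0.513  -0.1407 -0.0616] after-turn axes [ 0.5134 -0.1396 -0.0613]
t 11.375 pos [0.6065 0.0766 0.0176] yaw 0.14805635579889906 F [-0.4197  0.1623 -0.3896] open 0.2347451370629354 x [ 0.0023 -0.0001 -1.    ]
```

View pics/w7.png

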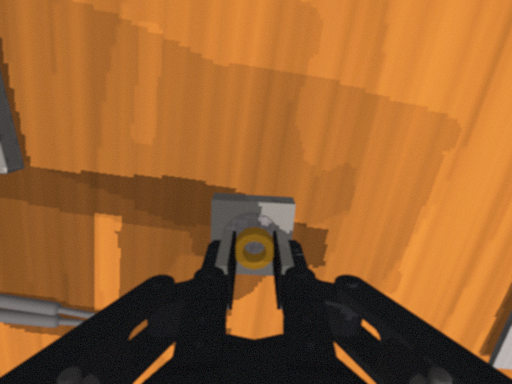

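Call:
arm_command --increments '[[[0.3, -0.07, 0, 0], [0, 0, 0, 0], [0, 0, 0, 0]]]'

```text
time: 11.8
eef_pos: [0.6047, 0.0765, 0.0133]
tcp_rot: [0.462, 0.536, -0.462, 0.536]
contact_force: [-0.8, -0.4, -0.5]
opening: 0.232
```

Run:
```python
from h import *
np.set_printoptions(precision=4,suppress=True)
for i in range(4):
    s=sensors.get_state(); print(s["time"],s["eef_pos"],s["contact_force"]); 
    optics.read_camera("side")
```

```text
11.8 [0.6047 0.0765 0.0133] [-0.8247 -0.3778 -0.5301]
11.85 [0.6048 0.0765 0.0133] [-0.5816  0.5658 -0.5781]
11.9 [0.6048 0.0765 0.0133] [ 0.6493  0.9063 -0.2086]
11.95 [0.6048 0.0765 0.0134] [-0.2488  0.2334  1.1451]
```

Call:
arm_command --increments '[[[0.1, 0, 0, 0], [0, 0, 0, 0], [0, 0, 0, 0]]]'

```text
time: 12.38
eef_pos: [0.6048, 0.0765, 0.0123]
tcp_rot: [0.462, 0.536, -0.462, 0.536]
contact_force: [0.7, -0.1, -0.2]
opening: 0.232
```

Call:
arm_command --increments '[[[0, 0, 0, 0], [0, 0, 0, 0], [0, 0, 0, 0], [-2, 0, 0, 0], [-3, 0, 0, 0], [-3, 0, 0, 0], [-1, 0, 0, 0], [0, 0, 0, 0], [0, 0, 0, 0]]]' --grip 4.2

```text
time: 13.5
eef_pos: [0.6038, 0.0765, 0.101]
tcp_rot: [0.461, 0.536, -0.462, 0.535]
contact_force: [-0.8, -0.7, 0.2]
opening: 0.494
```

```bash
python3 look.py w8 sizer_small cup_large cup_medium
python3 - <<'E'
from h import *
overlay("w8","pics/w8c.png",[(circ(.605,.077,.012,.016),(0,255,0)),(circ(.605,.077,.019,.011),(255,0,0))],(140,330,180,330),3)
E
python3 go.py .4386 .1522 .067
```

```text
t 13.5 pos [0.6038 0.0765 0.101 ] yaw 0.14802463291415738 F [-0.8379 -0.7303  0.2124] open 0.4939037568259583 x [-0.0023  0.0001 -1.    ]
sizer_small [194.4 253.6] 0.7
t 13.7 pos [0.6041 0.0765 0.101 ] yaw 0.148 turn 0.0 open 0.4891820050392397
cm now-axes [  3.4414 -15.2407  -9.9269] after-turn axes [  3.404  -15.2482  -9.9283]
```

View pics/w8c.png

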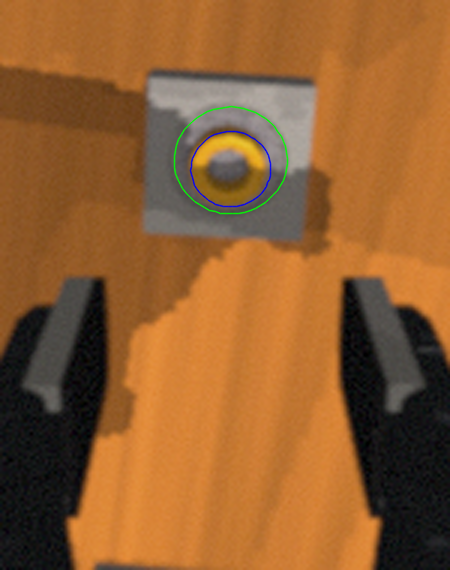

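Call:
arm_command --increments '[[[0, -3.8, -2.5, 0], [0, -3.8, -2.5, 0], [0, -3.8, -2.5, 0], [0, -3.84, -2.43, 0], [2, 0, 0, 0], [0, 0, 0, 0], [0, 0, 0, 0]]]' --grip 5.0

```text
time: 14.58
eef_pos: [0.44, 0.1521, 0.0827]
tcp_rot: [0.462, 0.535, -0.462, 0.536]
contact_force: [1.1, 1.0, -0.2]
opening: 0.588
```

```bash
python3 look.py w9
python3 - <<'E'
from h import *
x,y=.4386,.1522
G=(0,255,0);B=(255,0,0);Rd=(0,0,255)
cs=[(rect(.4396,.1492,.018,.148,.029,.055),G),(circ(x,y,.043,.0145),Rd),(circ(x,y,.033,.018),G),(circ(x,y,.066,.004),B)]
overlay("w9","pics/w9c.png",cs,(120,330,180,330),2.8)
E
python3 go.py .4386 .1522 .0345
```

```text
t 14.575 pos [0.44   0.1521 0.0827] yaw 0.1476247821816199 F [ 1.0952  1.0022 -0.186 ] open 0.5877087232343986 x [ 0.0003  0.     -1.    ]
t 14.625 pos [0.4403 0.1521 0.083 ] yaw 0.1475 turn 0.0 open 0.5830320285461327
cm now-axes [ 4.8452 -0.1759 -0.037 ] after-turn axes [ 4.8454 -0.1708 -0.037 ]
```

View pics/w9c.png

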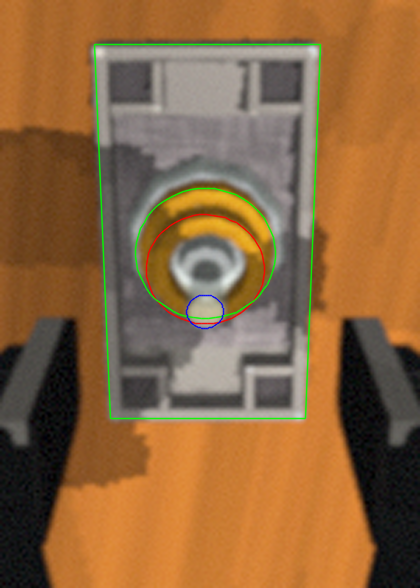

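Call:
arm_command --increments '[[[2.4, -0.1, 0, 0], [2, 0, 0, 0], [0.2, 0, 0, 0], [0, 0, 0, 0], [0, 0, 0, 0], [0, 0, 0, 0]]]'

```text
time: 15.38
eef_pos: [0.4391, 0.1521, 0.0371]
tcp_rot: [0.462, 0.535, -0.461, 0.536]
contact_force: [-0.0, 0.3, -0.2]
opening: 0.591
```

```bash
python3 go.py .4386 .1522 .0345
```

```text
t 15.375 pos [0.4391 0.1521 0.0371] yaw 0.148 turn 0.0 open 0.5906621094207485
cm now-axes [ 0.2623 -0.0447 -0.0131] after-turn axes [ 0.2624 -0.0442 -0.0131]
```

Call:
arm_command --increments '[[[0.25, -0.04, 0, 0], [0, 0, 0, 0], [0, 0, 0, 0], [0, 0, 0, 0], [0, 0, 0, 0], [0, 0, 0, 0], [0, 0, 0, 0], [0, 0, 0, 0]]]' --grip 1.8

```text
time: 16.38
eef_pos: [0.4381, 0.152, 0.0339]
tcp_rot: [0.462, 0.536, -0.462, 0.536]
contact_force: [-0.6, 0.5, 3.2]
opening: 0.324
```

Call:
arm_command --increments '[[[-0.5, 0, 0, 0], [-1, 0, 0, 0], [-1.5, 0, 0, 0], [-2, 0, 0, 0], [-2, 0, 0, 0], [0, 0, 0, 0], [0, 0, 0, 0]]]'

```text
time: 17.25
eef_pos: [0.4377, 0.152, 0.1037]
tcp_rot: [0.462, 0.536, -0.462, 0.536]
contact_force: [0.5, -0.1, -1.0]
opening: 0.321
```

```bash
python3 look.py w10 cup_medium;python3 go.py .6005 .2805 .1
python3 - <<'E'
from h import *
im=cv2.imread("pics/w10.png")
cv2.imwrite("pics/w10c.png",np.hstack([cv2.resize(im[0:120,412:512],None,fx=4,fy=4,interpolation=3),cv2.resize(im[150:300,190:315],None,fx=3.2,fy=3.2,interpolation=3)]))
E
```

```text
t 17.25 pos [0.4377 0.152  0.1037] yaw 0.14802168673781396 F [ 0.4843 -0.1209 -1.0349] open 0.3213964870877863 x [-0.0002 -0.     -1.    ]
cup_medium [ 64.4 487.8] 0.72
t 17.35 pos [0.4372 0.1519 0.1029] yaw 0.148 turn 0.0 open 0.3128619956388167
cm now-axes [  0.2624  18.0435 -10.3097] after-turn axes [  0.2942  18.043  -10.3097]
```

View pics/w10c.png

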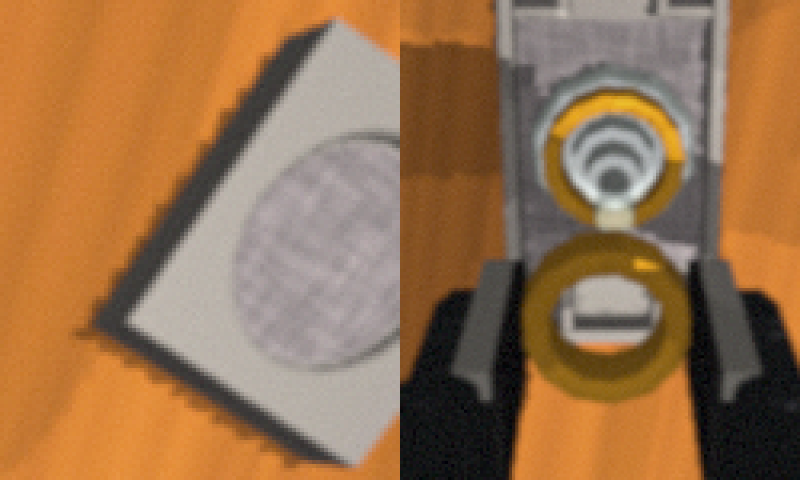

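Call:
arm_command --increments '[[[0, 3.6, -2, 0], [0, 3.6, -2, 0], [0, 3.7, -2, 0], [0, 3.7, -2, 0], [0, 3.7, -2.1, 0], [0, 0, 0, 0], [0, 0, 0, 0], [0, 0, 0, 0]]]'

```text
time: 18.35
eef_pos: [0.603, 0.2782, 0.1033]
tcp_rot: [0.461, 0.536, -0.462, 0.535]
contact_force: [-0.7, -0.2, 0.4]
opening: 0.317
```

```bash
python3 look.py w11 cup_medium
python3 - <<'E'
from h import *
overlay("w11","pics/w11c.png",[(circ(.603,.279,.012,.020),(0,255,0))],(120,330,180,330),2.8)
overlay("w1","pics/w1m.png",[(circ(.603,.279,.012,.020),(0,255,0))],(10,100,360,450),5)
a=cv2.imread("pics/w11c.png");b=cv2.imread("pics/w1m.png")[:,:370]; h=max(len(a),len(b))
cv2.imwrite("pics/m11.png",np.hstack([cv2.copyMakeBorder(i,0,h-len(i),0,0,0) for i in (a,b)]))
E
```

```text
t 18.35 pos [0.603  0.2782 0.1033] yaw 0.14764145199446838 F [-0.7008 -0.1607  0.3999] open 0.31717408311059003 x [-0.0016 -0.0005 -1.    ]
cup_medium [188.1 256. ] 0.77
cup_medium [290.8  68.3] 0.46
```

View pics/m11.png

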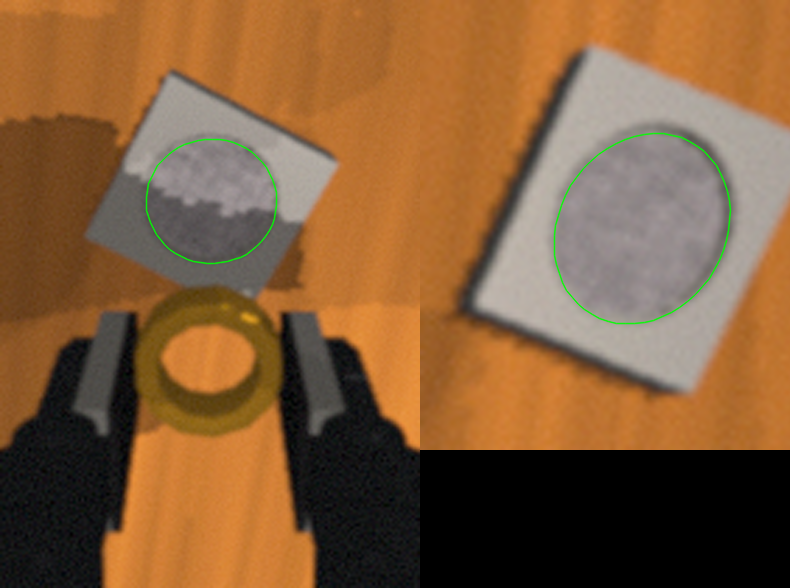

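Call:
arm_command --increments '[[[3, 0.07, -0.14, 0], [3, 0, 0, 0], [2, 0, 0, 0], [0.8, 0, 0, 0], [0, 0, 0, 0], [0, 0, 0, 0], [0, 0, 0, 0]]]'

```text
time: 19.32
eef_pos: [0.6055, 0.2807, 0.0172]
tcp_rot: [0.462, 0.535, -0.461, 0.536]
contact_force: [-0.3, 0.2, -0.4]
opening: 0.318
```

```bash
python3 go.py .6033 .2797 .0122
```

```text
t 19.325 pos [0.6055 0.2807 0.0172] yaw 0.148 turn 0.0 open 0.3179333630076501
cm now-axes [ 0.4945 -0.2284  0.0639] after-turn axes [ 0.4951 -0.2273  0.0638]
```

Call:
arm_command --increments '[[[0.35, -0.15, 0.05, 0], [0, 0, 0, 0], [0, 0, 0, 0], [0, 0, 0, 0]]]'

```text
time: 19.82
eef_pos: [0.6033, 0.2797, 0.0124]
tcp_rot: [0.462, 0.536, -0.462, 0.536]
contact_force: [0.1, 0.2, -0.5]
opening: 0.318
```

Call:
arm_command --increments '[[[0.1, 0, 0, 0], [0, 0, 0, 0], [0, 0, 0, 0]]]'

```text
time: 20.2
eef_pos: [0.6034, 0.2798, 0.0119]
tcp_rot: [0.462, 0.536, -0.462, 0.536]
contact_force: [-2.1, -0.4, 3.9]
opening: 0.318
```

Call:
arm_command --increments '[[[0, 0, 0, 0], [0, 0, 0, 0], [0, 0, 0, 0], [-2, 0, 0, 0], [-3, 0, 0, 0], [-3, 0, 0, 0], [-1, 0, 0, 0], [0, 0, 0, 0], [0, 0, 0, 0]]]' --grip 5.0

```text
time: 21.32
eef_pos: [0.6022, 0.2794, 0.0998]
tcp_rot: [0.461, 0.536, -0.462, 0.535]
contact_force: [-0.3, -0.1, -1.0]
opening: 0.588
```

```bash
python3 look.py w12 sizer_medium
python3 - <<'E'
from h import *
overlay("w12","pics/w12c.png",[(circ(.6033,.2797,.012,.020),(0,255,0)),(circ(.6033,.2797,.019,.0145),(255,0,0))],(120,330,180,330),2.8)
E
python3 go.py .4386 .1522 .083
```

```text
t 21.325 pos [0.6022 0.2794 0.0998] yaw 0.1479753304683181 F [-0.3387 -0.1168 -1.0414] open 0.5883088117289149 x [-0.0024 -0.0007 -1.    ]
sizer_medium [193.7 256.1] 0.77
t 21.425 pos [0.6022 0.2794 0.0995] yaw 0.148 turn 0.0 open 0.5830388172942931
cm now-axes [  1.7125 -18.0484  10.1644] after-turn axes [  1.6545 -18.0535  10.1651]
```

View pics/w12c.png

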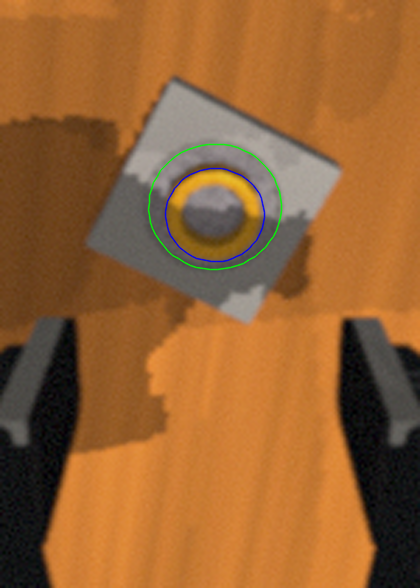

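Call:
arm_command --increments '[[[0, -3.6, 2, 0], [0, -3.6, 2, 0], [0, -3.6, 2.1, 0], [0, -3.6, 2, 0], [0, -3.65, 2.05, 0], [2, 0, 0, 0], [0, 0, 0, 0], [0, 0, 0, 0]]]' --grip 5.5

```text
time: 22.42
eef_pos: [0.44, 0.1528, 0.0814]
tcp_rot: [0.462, 0.536, -0.462, 0.536]
contact_force: [0.9, 0.7, 0.1]
opening: 0.644
```

```bash
python3 look.py w13
python3 - <<'E'
from h import *
x,y=.4386,.1522
G=(0,255,0);B=(255,0,0);Rd=(0,0,255)
cs=[(rect(.4396,.1492,.018,.148,.029,.055),G),(circ(x,y,.033,.018),G),(circ(x,y,.066,.004),B)]
overlay("w13","pics/w13c.png",cs,(120,330,180,330),2.8)
E
python3 go.py .4386 .1522 .027
```

```text
t 22.425 pos [0.44   0.1528 0.0814] yaw 0.1481486646668609 F [0.9301 0.6834 0.0941] open 0.6437013983964779 x [-0.0002  0.     -1.    ]
t 22.475 pos [0.4403 0.1529 0.0818] yaw 0.1483 turn 0.0 open 0.6445047386155307
cm now-axes [ 5.476  -0.1838  0.0436] after-turn axes [ 5.4761 -0.1805  0.0436]
```

View pics/w13c.png

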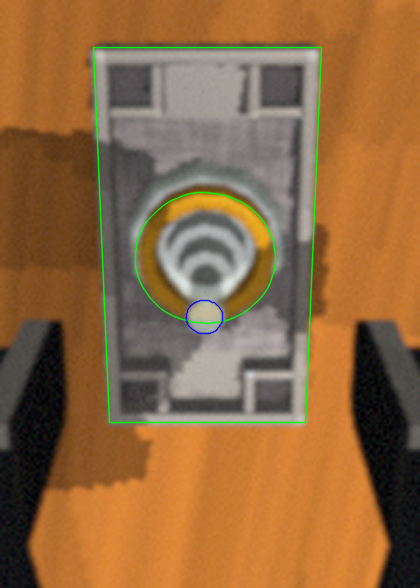

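Call:
arm_command --increments '[[[2.4, -0.1, 0.04, 0], [2, 0, 0, 0], [0.6, 0, 0, 0], [0, 0, 0, 0], [0, 0, 0, 0], [0.3, 0, 0, 0], [0, 0, 0, 0], [0, 0, 0, 0], [0, 0, 0, 0]]]'

```text
time: 23.6
eef_pos: [0.4387, 0.1521, 0.0284]
tcp_rot: [0.462, 0.536, -0.462, 0.536]
contact_force: [-0.1, 0.3, -0.4]
opening: 0.644
```

```bash
python3 go.py .4386 .1522 .027
```

```text
t 23.6 pos [0.4387 0.1521 0.0284] yaw 0.148 turn 0.0 open 0.6442299431370615
cm now-axes [ 0.1397 -0.0117 -0.0079] after-turn axes [ 0.1397 -0.0117 -0.0079]
```

Call:
arm_command --increments '[[[0.14, 0, 0, 0], [0, 0, 0, 0], [0, 0, 0, 0], [0, 0, 0, 0], [0, 0, 0, 0], [0, 0, 0, 0], [0, 0, 0, 0]]]' --grip 2.5

```text
time: 24.48
eef_pos: [0.4387, 0.1521, 0.027]
tcp_rot: [0.462, 0.536, -0.462, 0.536]
contact_force: [-1.5, -0.9, 3.1]
opening: 0.393
```

Call:
arm_command --increments '[[[-0.5, 0, 0, 0], [-1, 0, 0, 0], [-1.5, 0, 0, 0], [-2.5, 0, 0, 0], [-2.5, 0, 0, 0], [0, 0, 0, 0], [0, 0, 0, 0]]]'

```text
time: 25.35
eef_pos: [0.4383, 0.1521, 0.1066]
tcp_rot: [0.462, 0.536, -0.462, 0.536]
contact_force: [0.2, 0.4, -0.1]
opening: 0.395
```

```bash
python3 look.py w14;  python3 go.py .609 -.11 .11
```

```text
t 25.35 pos [0.4383 0.1521 0.1066] yaw 0.14800189748315468 F [ 0.1863  0.4312 -0.1053] open 0.3954315504246661 x [-0.0004 -0.0001 -1.    ]
t 25.4 pos [0.4379 0.152  0.106 ] yaw 0.1479 turn 0.0 open 0.3924129267111373
cm now-axes [-0.4194 13.058  28.4381] after-turn axes [-0.3958 13.0586 28.4381]
```

View pics/w14.png

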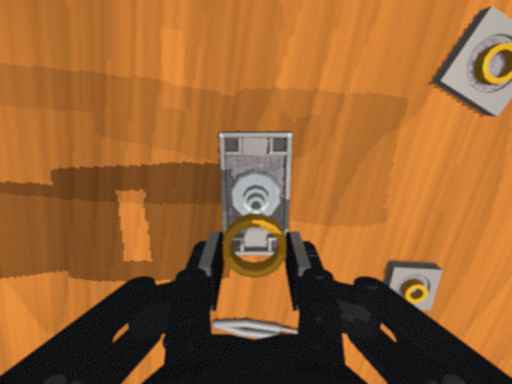

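Call:
arm_command --increments '[[[-0.5, 2, 4, 0], [-0.5, 2, 4, 0], [-0.5, 2, 4, 0], [-0.5, 2, 4, 0], [0, 2, 4, 0], [0, 1.9, 3.8, 0], [0, 1.9, 3.7, 0], [0, 0, 0, 0], [0, 0, 0, 0]]]'

```text
time: 26.52
eef_pos: [0.6146, -0.0989, 0.1252]
tcp_rot: [0.461, 0.537, -0.462, 0.534]
contact_force: [0.5, 0.6, 0.0]
opening: 0.398
```

```bash
python3 look.py w15 cup_large disc twin_tray
```

```text
t 26.525 pos [ 0.6146 -0.0989  0.1252] yaw 0.147786180252141 F [0.4942 0.5626 0.0011] open 0.397885503436963 x [-0.0032  0.0014 -1.    ]
cup_large [194.1 254.8] 0.96
disc [341.6 242.9] 0.96
twin_tray [190.7  79.4] 0.73
```

View pics/w15.png

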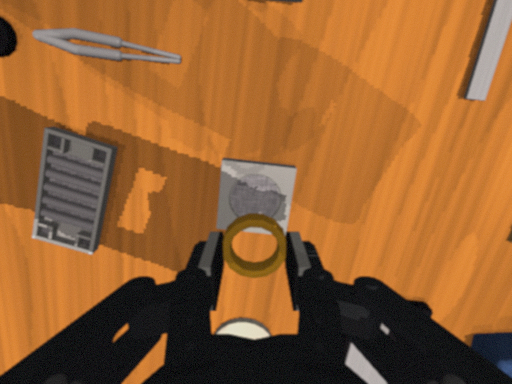

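Run:
```python
from h import *
p=atz("wrist",(196.3,256.2),.012,ld("w15")); print(p)
x,y=p[:2]
overlay("w15","pics/w15c.png",[(circ(x,y,.012,.024),(0,255,0)),(rect(x,y,.012,.08,.034,.034),(255,0,0))],(130,290,190,330),4)
```

```text
[ 0.61720646 -0.10913308  0.012     ]
```

View pics/w15c.png

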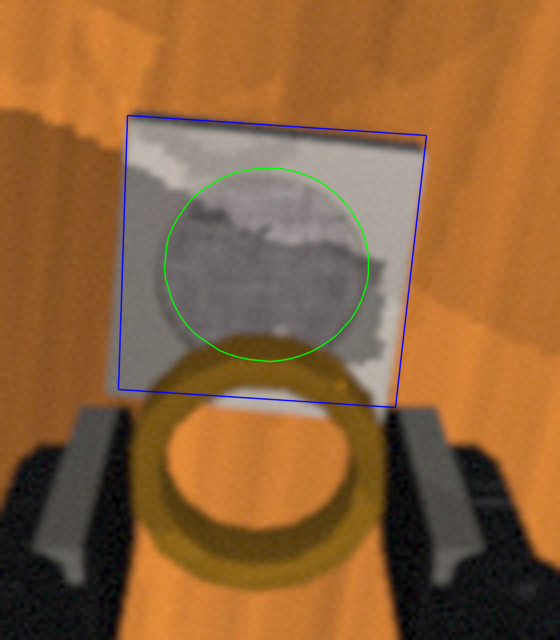

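Call:
arm_command --increments '[[[2, -0.1, 1.25, 0], [1.5, 0, 0, 0], [0, 0, 0, 0], [0, 0, 0, 0], [0, 0, 0, 0]]]'

```text
time: 27.35
eef_pos: [0.6171, -0.1121, 0.0926]
tcp_rot: [0.462, 0.535, -0.461, 0.536]
contact_force: [-0.8, 0.4, -0.5]
opening: 0.397
```

```bash
python3 look.py w16
python3 - <<'E'
from h import *
x,y=.6152,-.1114
overlay("w16","pics/w16c.png",[(circ(x,y,.012,.024),(0,255,0)),(rect(x,y,.012,.08,.034,.034),(255,0,0))],(130,290,190,330),4)
E
python3 go.py .6152 -.1114 .013
```

```text
t 27.35 pos [ 0.6171 -0.1121  0.0926] yaw 0.1480747924117299 F [-0.7711  0.411  -0.5122] open 0.39676438626625693 x [ 0.0012 -0.0003 -1.    ]
t 27.4 pos [ 0.6171 -0.1121  0.0927] yaw 0.1481 turn 0.0 open 0.39731609581740346
cm now-axes [ 7.9704 -0.1882 -0.1054] after-turn axes [ 7.9707 -0.1781 -0.1001]
```

View pics/w16c.png

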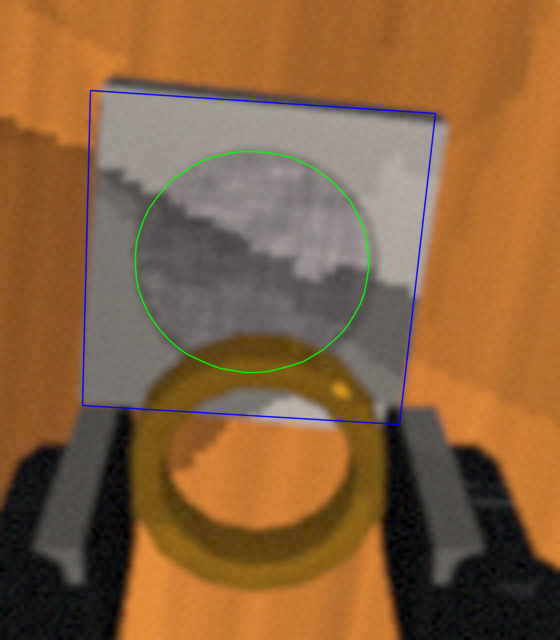

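Call:
arm_command --increments '[[[3, 0, 0, 0], [2.5, 0, 0, 0], [1.6, 0, 0, 0], [0.4, 0, 0, 0], [0, 0, 0, 0], [0, 0, 0, 0], [0.3, 0, 0, 0], [0, 0, 0, 0], [0, 0, 0, 0]]]'

```text
time: 28.52
eef_pos: [0.6166, -0.112, 0.014]
tcp_rot: [0.462, 0.536, -0.462, 0.536]
contact_force: [-0.5, 0.4, 0.2]
opening: 0.394
```

Call:
arm_command --increments '[[[0.07, 0, 0, 0], [0, 0, 0, 0]]]'

```text
time: 28.78
eef_pos: [0.6167, -0.1121, 0.0135]
tcp_rot: [0.462, 0.536, -0.462, 0.536]
contact_force: [-0.5, -0.5, 0.7]
opening: 0.396
```

Call:
arm_command --increments '[[[0, 0, 0, 0], [0, 0, 0, 0], [0, 0, 0, 0], [-2, 0, 0, 0], [-3, 0, 0, 0], [-3, 0, 0, 0], [-1, 0, 0, 0], [0, 0, 0, 0], [0, 0, 0, 0]]]' --grip 5.5

```text
time: 29.9
eef_pos: [0.6156, -0.1117, 0.1019]
tcp_rot: [0.461, 0.536, -0.462, 0.535]
contact_force: [-0.7, -0.4, -1.2]
opening: 0.645
```

```bash
python3 look.py w17 sizer_large
python3 - <<'E'
from h import *
x,y=.6166,-.112
overlay("w17","pics/w17c.png",[(circ(x,y,.012,.024),(0,255,0)),(circ(x,y,.019,.018),(255,0,0))],(120,330,180,330),2.8)
E
python3 go.py .624 -.286 .18
```

```text
t 29.9 pos [ 0.6156 -0.1117  0.1019] yaw 0.14800201157081527 F [-0.6739 -0.4467 -1.2208] open 0.645397129489505 x [-0.0023  0.0008 -1.    ]
sizer_large [193.5 252. ] 0.91
t 30.0 pos [ 0.6156 -0.1117  0.1015] yaw 0.148 turn 0.0 open 0.6417529692457076
cm now-axes [-7.8677 -1.7581 17.3512] after-turn axes [-7.8481 -1.7374 17.3621]
```

View pics/w17c.png

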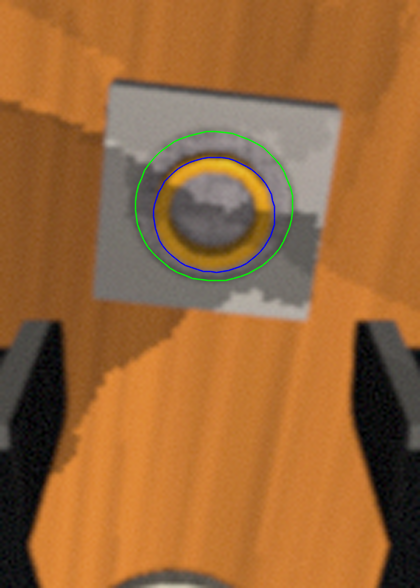

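Call:
arm_command --increments '[[[-1, -0.4, 4.4, 0], [-1, -0.4, 4.4, 0], [-1, -0.4, 4.3, 0], [-1, -0.4, 4.3, 0], [0, 0, 0, 0], [0, 0, 0, 0], [0, 0, 0, 0]]]'

```text
time: 30.88
eef_pos: [0.626, -0.2849, 0.142]
tcp_rot: [0.461, 0.537, -0.461, 0.535]
contact_force: [0.0, 0.2, -0.0]
opening: 0.645
```

```bash
python3 look.py w18 disc
```

```text
t 30.875 pos [ 0.626  -0.2849  0.142 ] yaw 0.14924885177662814 F [ 0.014   0.2412 -0.0499] open 0.6449165897630084 x [-0.0018  0.0015 -1.    ]
disc [186.4 253.7] 0.94
```

Call:
arm_command --increments '[[[2.5, 0, 0, 0], [2.5, 0, 0, 0], [0, 0, 0, 0], [0, 0, 0, 0], [0, 0, 0, 0]]]'

```text
time: 31.6
eef_pos: [0.6274, -0.2869, 0.0951]
tcp_rot: [0.462, 0.535, -0.461, 0.537]
contact_force: [0.3, 0.7, 1.2]
opening: 0.648
```

```bash
python3 look.py w19 disc
python3 - <<'E'
from h import *
np.set_printoptions(precision=4,suppress=True)
rs=[]
for t in ("w18","w19"):
    im=cv2.imread(f"pics/{t}.png"); hsv=cv2.cvtColor(im,cv2.COLOR_BGR2HSV)
    m=((hsv[...,1]<70)&(hsv[...,2]>75)).astype(np.uint8)
    n,l,s,c=cv2.connectedComponentsWithStats(m)
    k=max(range(1,n),key=lambda i:s[i,4] if 150<c[i,0]<350 and c[i,1]<260 else 0)
    cs,_=cv2.findContours((l==k).astype(np.uint8),cv2.RETR_EXTERNAL,cv2.CHAIN_APPROX_NONE)
    e=cv2.fitEllipse(max(cs,key=cv2.contourArea)); print(t,s[k],c[k],e, atz("wrist",e[0][::-1],.008,ld(t)))
    rs.append(ray("wrist",e[0][::-1],ld(t)))
print(tri(rs))
overlay("w19","pics/w19c.png",[(circ(.624,-.286,.008,.035),(0,255,0))],(100,320,160,360),2.6)
E
```

```text
t 31.6 pos [ 0.6274 -0.2869  0.0951] yaw 0.1482950836805238 F [0.3007 0.681  1.1522] open 0.6478194761555819 x [ 0.0024 -0.0016 -1.    ]
disc [198.3 251.5] 0.66
w18 [ 223  152   68   67 3553] [256.2913 185.1624] ((256.2984313964844, 185.17459106445312), (65.4039077758789, 67.3211898803711), 88.35631561279297) [ 0.6284 -0.2905  0.008 ]
w19 [ 215  160   81   77 4926] [254.9105 198.0231] ((254.91363525390625, 198.02291870117188), (76.64263916015625, 79.97544860839844), 90.71566009521484) [ 0.6282 -0.2902  0.008 ]
(array([ 0.6286, -0.2922,  0.0023]), [np.float64(0.05161447849647105), np.float64(0.05161447849628447)])
```

View pics/w19c.png

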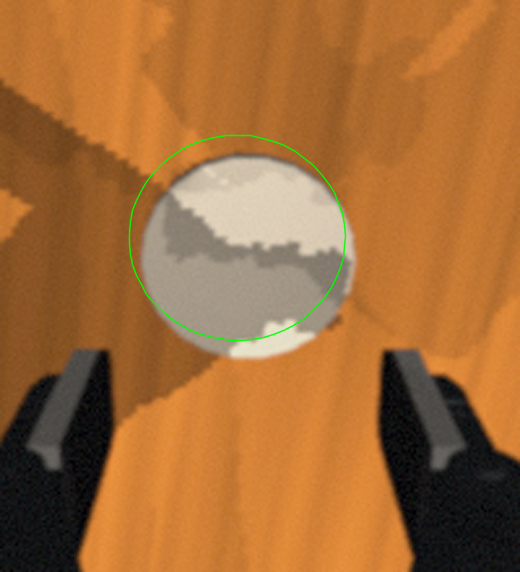

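Call:
arm_command --increments '[[[-1, -3.1, -3.7, 0], [-1, -3.1, -3.7, 0], [-1, -3.2, -3.7, 0], [-0.5, -3.2, -3.7, 0], [0, -3.2, -3.7, 0], [0, 0, 0, 0], [0, 0, 0, 0], [0, 0, 0, 0]]]'

```text
time: 32.7
eef_pos: [0.4443, -0.1279, 0.1291]
tcp_rot: [0.462, 0.535, -0.462, 0.536]
contact_force: [0.6, -0.4, -0.1]
opening: 0.646
```

```bash
python3 look.py w20 twin_tray
python3 - <<'E'
from h import *
im=cv2.imread("pics/w20.png")
cv2.imwrite("pics/w20c.png",cv2.resize(im[100:300,160:360],None,fx=3,fy=3,interpolation=3))
E
```

```text
t 32.7 pos [ 0.4443 -0.1279  0.1291] yaw 0.14746821164814808 F [ 0.5759 -0.3662 -0.1148] open 0.6460789079095611 x [ 0.0018 -0.0011 -1.    ]
twin_tray [186.  254.6] 0.96
```

View pics/w20c.png

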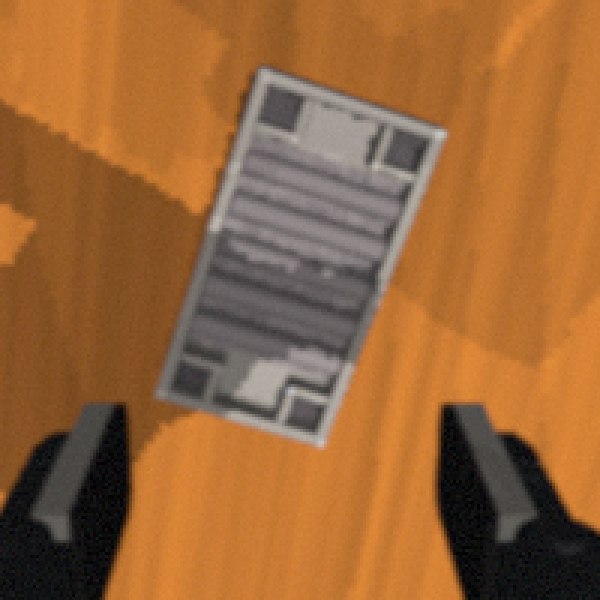

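Run:
```python
from h import *
np.set_printoptions(precision=4,suppress=True)
a=ld("w20")
A=px([(262,68),(447,131),(322,446),(157,397)],160,100,3)
f=fitrect([atz("wrist",p,.018,a) for p in A]);print(f)
overlay("w20","pics/w20d.png",[(rect(*f[0],.018,(f[1]+f[2])/2,.029,.055),(0,255,0))],(100,300,160,360),3)
```

```text
(array([ 0.4479, -0.1312]), np.float64(-0.17774292598190194), np.float64(-0.1747777531061177), np.float64(0.10995828355102376), np.float64(0.05695207888217273))
```

View pics/w20d.png

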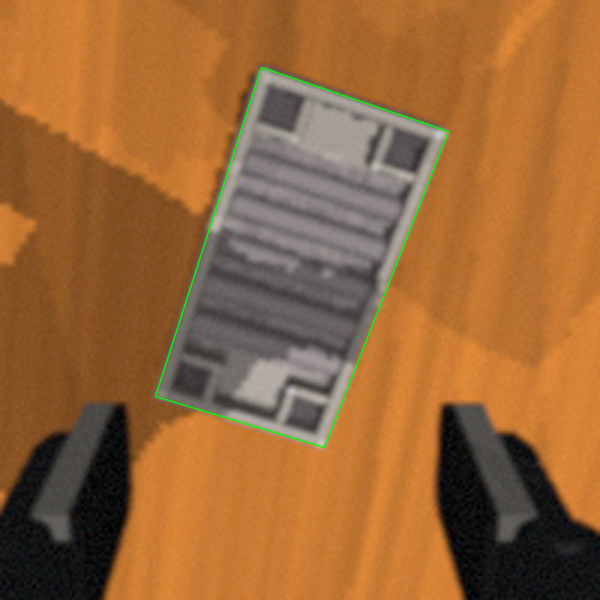

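Call:
arm_command --increments '[[[0, 0, 0, 0.162], [0, 0, 0, 0.162], [0, 0.4, 0.26, 0], [0, 0, 0, 0], [0, 0, 0, 0], [0, 0, 0, 0], [0, 0, 0, 0]]]'

```text
time: 33.67
eef_pos: [0.4463, -0.13, 0.1282]
tcp_rot: [0.542, 0.454, -0.542, 0.454]
contact_force: [-0.1, -0.1, -0.4]
opening: 0.648
```

```bash
python3 look.py w21 twin_tray
python3 - <<'E'
from h import *
im=cv2.imread("pics/w21.png")
cv2.imwrite("pics/w21c.png",cv2.resize(im[110:260,190:320],None,fx=4,fy=4,interpolation=3))
E
```

```text
t 33.675 pos [ 0.4463 -0.13    0.1282] yaw -0.1756150655274183 F [-0.1146 -0.1028 -0.4085] open 0.6478852603514643 x [ 0.  0. -1.]
twin_tray [184.2 256.8] 0.94
```

View pics/w21c.png

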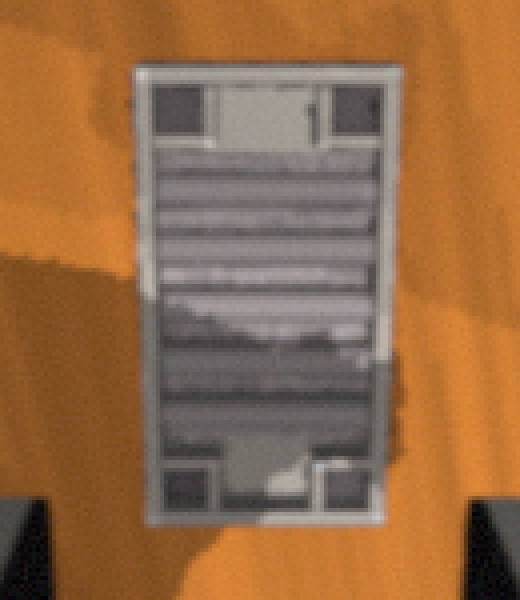

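Run:
```python
from h import *
np.set_printoptions(precision=4,suppress=True)
a=ld("w21")
A=px([(135,67),(403,67),(386,523),(148,525)],190,110,4)
f=fitrect([atz("wrist",p,.018,a) for p in A]);print(f)
rs=[]
B=px([(262,68),(447,131),(322,446),(157,397)],160,100,3)
overlay("w21","pics/w21d.png",[(rect(*f[0],.018,(f[1]+f[2])/2,.029,.055),(0,255,0)),(rect(*f[0],.018,(f[1]+f[2])/2,.0195,.0455),(0,255,255))],(110,260,190,320),4)
```

```text
(array([ 0.4479, -0.1312]), np.float64(-0.17757155840542477), np.float64(-0.17133153175501603), np.float64(0.10982183619493877), np.float64(0.05807537984470548))
```

View pics/w21d.png

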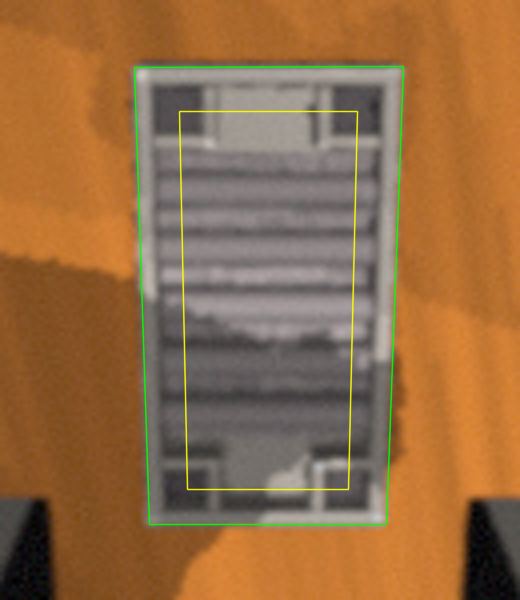

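Call:
arm_command --increments '[[[0, -0.8, -3.95, 0], [0, -0.8, -3.95, 0], [0, -0.8, -3.95, 0], [0, -0.8, -3.95, 0], [0, -0.8, -3.95, 0], [0, -0.8, -3.95, 0], [0, -0.85, -3.95, 0], [0, 0, 0, -0.162], [0, 0, 0, -0.162], [2, 0, 0, 0], [1.5, 0, 0, 0], [0, 0, 0, 0], [0, 0, 0, 0], [0, 0, 0, 0]]]' --grip 4.5

```text
time: 35.52
eef_pos: [0.4398, 0.1521, 0.094]
tcp_rot: [0.462, 0.535, -0.461, 0.536]
contact_force: [0.3, -0.4, 0.3]
opening: 0.527
```

```bash
python3 look.py w22 ring_holder
python3 - <<'E'
from h import *
x,y=.4386,.1522
G=(0,255,0);B=(255,0,0);Rd=(0,0,255)
cs=[(rect(.4396,.1492,.018,.148,.029,.055),G),(circ(x,y,.023,.022),G),(circ(x,y,.066,.004),B),(circ(x,y,.033,.011),Rd)]
overlay("w22","pics/w22c.png",cs,(110,310,185,325),3)
E
python3 go.py .4386 .1522 .0255 .148
```

```text
t 35.525 pos [0.4398 0.1521 0.094 ] yaw 0.14795932067011594 F [ 0.3284 -0.3563  0.2777] open 0.5274482805721181 x [ 0.0015  0.0002 -1.    ]
ring_holder [194.7 254.2] 0.83
t 35.625 pos [0.4396 0.1521 0.0939] yaw 0.148 turn -0.0 open 0.5301443488731937
cm now-axes [ 6.836  -0.1071 -0.026 ] after-turn axes [ 6.8362 -0.0984 -0.0257]
```

View pics/w22c.png

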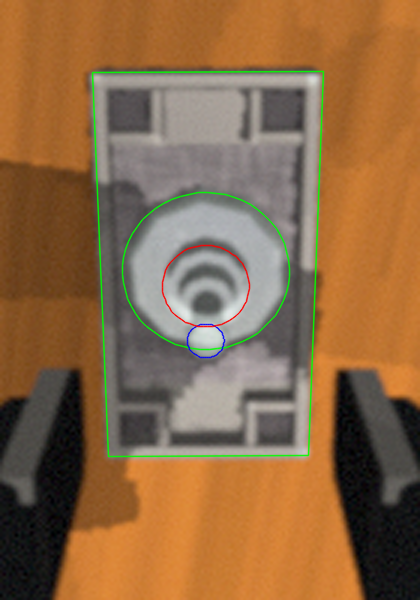

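Call:
arm_command --increments '[[[3, -0.07, 0, 0], [2.5, 0, 0, 0], [0.7, 0, 0, 0], [0, 0, 0, 0], [0, 0, 0, 0], [0.3, 0, 0, 0], [0, 0, 0, 0], [0, 0, 0, 0], [0, 0, 0, 0]]]'

```text
time: 36.75
eef_pos: [0.4385, 0.152, 0.0283]
tcp_rot: [0.462, 0.536, -0.462, 0.536]
contact_force: [-0.2, -0.1, -0.1]
opening: 0.524
```

```bash
python3 go.py .4386 .1522 .0255 .148
```

```text
t 36.75 pos [0.4385 0.152  0.0283] yaw 0.1481 turn 0.0001 open 0.5240675907616438
cm now-axes [ 0.2814  0.0134 -0.0225] after-turn axes [ 0.2814  0.0135 -0.0225]
```

Call:
arm_command --increments '[[[0.27, 0.01, 0, 0], [0, 0, 0, 0], [0, 0, 0, 0], [0, 0, 0, 0], [0, 0, 0, 0], [0, 0, 0, 0], [0, 0, 0, 0]]]' --grip 1.0 --grip_force 40

```text
time: 37.62
eef_pos: [0.4385, 0.152, 0.0255]
tcp_rot: [0.462, 0.536, -0.462, 0.536]
contact_force: [1.0, -0.3, 0.5]
opening: 0.226
```

Call:
arm_command --increments '[[[-0.3, 0, 0, 0], [-0.5, 0, 0, 0], [-0.7, 0, 0, 0], [-1, 0, 0, 0], [-1.5, 0, 0, 0], [-2, 0, 0, 0], [0, 0, 0, 0], [0, 0, 0, 0]]]'

```text
time: 38.62
eef_pos: [0.4383, 0.1519, 0.0855]
tcp_rot: [0.462, 0.536, -0.462, 0.536]
contact_force: [0.0, -0.1, -2.2]
opening: 0.217
```

```bash
python3 look.py w23 ring_holder;  python3 go.py .6283 -.2904 .0846 .148
```

```text
t 38.625 pos [0.4383 0.1519 0.0855] yaw 0.14801233289197385 F [ 0.0104 -0.0605 -2.2271] open 0.21740214174255734 x [-0.0001  0.     -1.    ]
ring_holder [231.5 254.8] 0.62
t 38.725 pos [0.4378 0.1519 0.0848] yaw 0.148 turn 0.0 open 0.22148354447569174
cm now-axes [-0.0076 12.3166 46.5519] after-turn axes [ 0.0154 12.3169 46.5518]
```

View pics/w23.png

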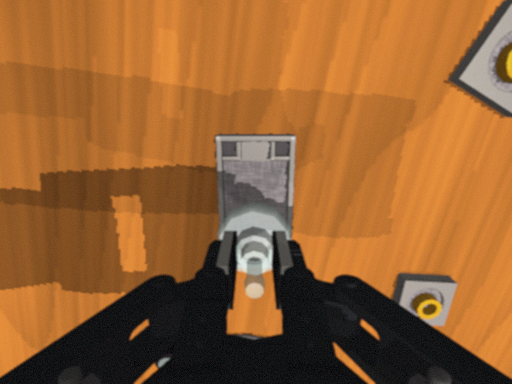

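Call:
arm_command --increments '[[[-0.5, 0.4, 1.5, 0], [-0.5, 0.8, 3, 0], [-0.5, 1.06, 4, 0], [-0.5, 1.06, 4, 0], [0, 1.06, 4, 0], [0, 1.06, 4, 0], [0, 1.06, 4, 0], [0, 1.06, 4, 0], [0, 1.06, 4, 0], [0, 1.06, 4, 0], [0, 1.06, 4, 0], [0, 0.8, 3, 0], [0, 0.5, 2, 0], [0, 0.34, 1, 0], [0, 0, 0, 0], [0, 0, 0, 0], [0, 0, 0, 0]]]'

```text
time: 40.85
eef_pos: [0.6294, -0.2888, 0.1055]
tcp_rot: [0.461, 0.536, -0.461, 0.536]
contact_force: [0.0, 0.6, -1.4]
opening: 0.216
```

```bash
python3 look.py w24 disc ring_holder;  python3 go.py .6283 -.2904 .0245 .148
```

```text
t 40.85 pos [ 0.6294 -0.2888  0.1055] yaw 0.14889735193789214 F [ 0.0496  0.6319 -1.3987] open 0.21568290640107451 x [-0.0004  0.0004 -1.    ]
disc [191.7 252.6] 0.86
ring_holder [232.1 257. ] 0.97
t 41.0 pos [ 0.6296 -0.2891  0.1057] yaw 0.1487 turn 0.0007 open 0.21975028645999253
cm now-axes [ 8.1184 -0.144   0.1072] after-turn axes [ 8.1184 -0.1437  0.1072]
```

View pics/w24.png

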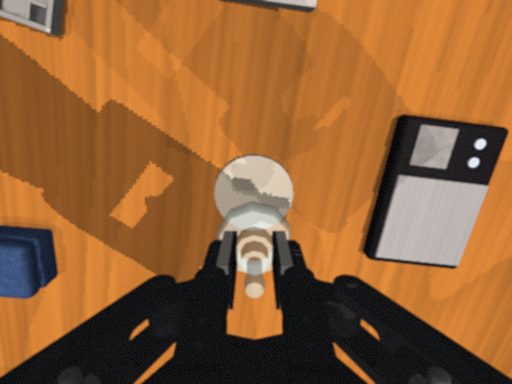

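Call:
arm_command --increments '[[[3, -0.06, 0.05, 0], [2.5, 0, 0, 0], [1.5, 0, 0, 0], [0.6, 0, 0, 0], [0, 0, 0, 0], [0, 0, 0, 0], [0, 0, 0, 0]]]'

```text
time: 41.88
eef_pos: [0.6297, -0.2907, 0.0307]
tcp_rot: [0.462, 0.535, -0.462, 0.536]
contact_force: [-0.6, -0.9, -1.3]
opening: 0.221
```

```bash
python3 go.py .6283 -.2904 .0245 .148
```

```text
t 41.875 pos [ 0.6297 -0.2907  0.0307] yaw 0.148 turn -0.0 open 0.2209860228892701
cm now-axes [ 0.6201 -0.1314 -0.0506] after-turn axes [ 0.6203 -0.1305 -0.0498]
```

Call:
arm_command --increments '[[[0.4, -0.05, 0, 0], [0, 0, 0, 0], [0, 0, 0, 0], [0, 0, 0, 0]]]'

```text
time: 42.38
eef_pos: [0.6286, -0.2904, 0.0256]
tcp_rot: [0.462, 0.536, -0.462, 0.536]
contact_force: [0.1, -0.7, -0.3]
opening: 0.224
```

Call:
arm_command --increments '[[[0.1, 0, 0, 0], [0, 0, 0, 0], [0, 0, 0, 0]]]'

```text
time: 42.75
eef_pos: [0.6287, -0.2904, 0.0247]
tcp_rot: [0.462, 0.535, -0.462, 0.536]
contact_force: [0.3, 0.5, -0.9]
opening: 0.22
```

Call:
arm_command --increments '[[[0.05, 0, 0, 0], [0, 0, 0, 0], [0, 0, 0, 0]]]'

```text
time: 43.12
eef_pos: [0.6287, -0.2905, 0.0247]
tcp_rot: [0.462, 0.535, -0.462, 0.536]
contact_force: [-1.6, 1.0, 5.4]
opening: 0.22
```

Contact, with 5 N up, at the height I expected. I'll release and rise straight up.

Call:
arm_command --increments '[[[0, 0, 0, 0], [0, 0, 0, 0], [0, 0, 0, 0], [0, 0, 0, 0], [-0.5, 0, 0, 0], [-1.5, 0, 0, 0], [-2.5, 0, 0, 0], [-3, 0, 0, 0], [-2, 0, 0, 0], [0, 0, 0, 0], [0, 0, 0, 0]]]' --grip 4.5

```text
time: 44.5
eef_pos: [0.6279, -0.29, 0.118]
tcp_rot: [0.462, 0.536, -0.462, 0.535]
contact_force: [0.1, 0.2, -0.7]
opening: 0.524
```

```bash
python3 look.py w25 ring_holder;  python3 - <<'E'
from h import *
x,y=.6285,-.2904
overlay("w25","pics/w25c.png",[(circ(x,y,.008,.035),(0,255,0)),(circ(x,y,.022,.022),(255,0,0)),(circ(x,y,.065,.004),(0,0,255))],(120,310,185,325),3)
E
python3 go.py .4396 .1492 .13 .148
```

```text
t 44.5 pos [ 0.6279 -0.29    0.118 ] yaw 0.14797381847989738 F [ 0.0828  0.1512 -0.7451] open 0.5240869396729558 x [-0.0014  0.0009 -1.    ]
ring_holder [184.6 253.2] 0.59
t 44.6 pos [ 0.6276 -0.2898  0.1171] yaw 0.1479 turn -0.0001 open 0.5230837781214601
cm now-axes [ -1.1647 -12.1292 -46.1928] after-turn axes [ -1.2934 -12.1216 -46.1913]
```

View pics/w25c.png

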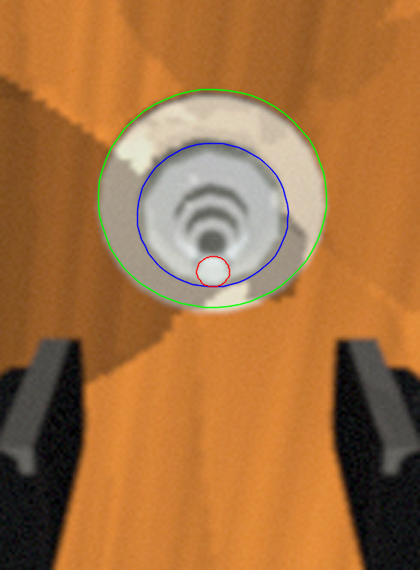

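Call:
arm_command --increments '[[[-0.6, -1.05, -4, 0], [-0.6, -1.05, -4, 0], [0, -1.05, -4, 0], [0, -1.05, -4, 0], [0, -1.05, -4, 0], [0, -1.05, -4, 0], [0, -1.05, -4, 0], [0, -1.05, -4, 0], [0, -1.05, -4, 0], [0, -1.05, -4, 0], [0, -1.05, -4, 0], [0, -0.55, -2.2, 0], [0, 0, 0, 0], [0, 0, 0, 0], [0, 0, 0, 0]]]' --grip 5.5

```text
time: 46.48
eef_pos: [0.441, 0.148, 0.1308]
tcp_rot: [0.462, 0.535, -0.462, 0.535]
contact_force: [-0.1, 0.1, 0.4]
opening: 0.644
```

```bash
python3 look.py w26 ring_tray
python3 - <<'E'
from h import *
im=cv2.imread("pics/w26.png")
cv2.imwrite("pics/w26c.png",cv2.resize(im[110:260,190:320],None,fx=4,fy=4,interpolation=3))
E
python3 go.py .4396 .1492 .13 .148
```

```text
t 46.475 pos [0.441  0.148  0.1308] yaw 0.14677699757014 F [-0.0754  0.0732  0.3689] open 0.6444798551222659 x [-0.0004 -0.0002 -1.    ]
ring_tray [179.6 255.7] 0.57
ring_tray [ 65.9 468.8] 0.47
t 46.575 pos [0.4411 0.1481 0.1309] yaw 0.1467 turn -0.0013 open 0.6407197183611307
cm now-axes [ 0.0945 -0.128  -0.1349] after-turn axes [ 0.0945 -0.1279 -0.135 ]
```

View pics/w26c.png

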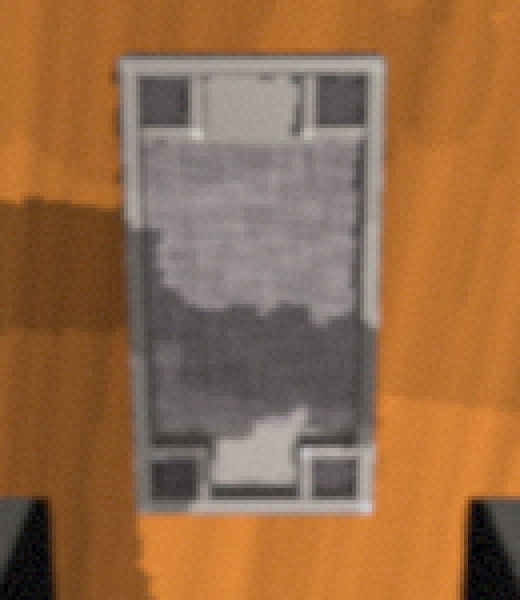

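```bash
python3 - <<'E'
from h import *
np.set_printoptions(precision=4,suppress=True)
a=ld("w26")
A=px([(118,57),(386,57),(373,512),(138,513)],190,110,4)
f=fitrect([atz("wrist",p,.018,a) for p in A]);print(f)
overlay("w26","pics/w26d.png",[(rect(*f[0],.018,(f[1]+f[2])/2,.029,.055),(0,255,0))],(110,260,190,320),4)
E
python3 go.py .4396 .1492 .009 .148
```

```text
(array([0.4394, 0.1488]), np.float64(0.15268358563889445), np.float64(0.14888933650176459), np.float64(0.10993031597968132), np.float64(0.058123880299450106))
t 46.575 pos [0.4411 0.1481 0.1309] yaw 0.1467 turn -0.0013 open 0.6407197183611307
cm now-axes [12.1945 -0.1261 -0.1359] after-turn axes [12.1945 -0.1279 -0.135 ]
```

View pics/w26d.png

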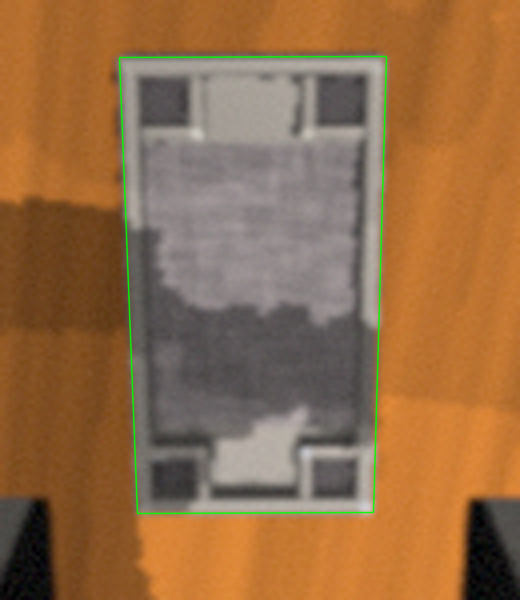

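Call:
arm_command --increments '[[[0, -0.1, -0.09, -0.002], [3, 0, 0, 0], [3, 0, 0, 0], [2.5, 0, 0, 0], [0, 0, 0, 0], [0, 0, 0, 0], [0, 0, 0, 0], [0, 0, 0, 0]]]' --grip 7.9

```text
time: 47.58
eef_pos: [0.4404, 0.1496, 0.0471]
tcp_rot: [0.462, 0.536, -0.461, 0.537]
contact_force: [-0.7, -0.5, 0.4]
opening: 0.928
```

```bash
python3 look.py w27; python3 go.py .4394 .1488 .004 .15
```

```text
t 47.575 pos [0.4404 0.1496 0.0471] yaw 0.15006523375705677 F [-0.6527 -0.4922  0.4266] open 0.9284486300231345 x [ 0.0021  0.0002 -1.    ]
t 47.625 pos [0.4402 0.1496 0.0469] yaw 0.15 turn -0.0 open 0.9242709081524054
cm now-axes [ 4.2855 -0.0995  0.0623] after-turn axes [ 4.2856 -0.0923  0.0626]
```

View pics/w27.png

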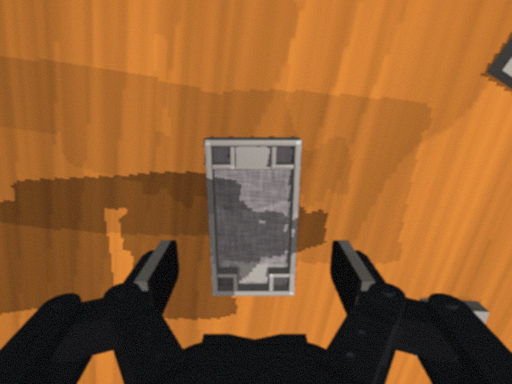

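Call:
arm_command --increments '[[[2.2, -0.06, 0.06, 0], [1.5, 0, 0, 0], [0, 0, 0, 0], [0, 0, 0, 0], [0.3, 0, 0, 0], [0, 0, 0, 0], [0, 0, 0, 0], [0, 0, 0, 0]]]'

```text
time: 48.62
eef_pos: [0.4392, 0.1488, 0.0062]
tcp_rot: [0.461, 0.536, -0.461, 0.536]
contact_force: [-0.6, -0.4, 0.2]
opening: 0.923
```

```bash
python3 go.py .4394 .1488 .004 .15
```

```text
t 48.625 pos [0.4392 0.1488 0.0062] yaw 0.15 turn -0.0 open 0.9229665813367497
cm now-axes [0.2155 0.0203 0.0044] after-turn axes [0.2155 0.0204 0.0044]
```

Call:
arm_command --increments '[[[0.12, 0.02, 0, 0], [0, 0, 0, 0], [0, 0, 0, 0], [0, 0, 0, 0], [0, 0, 0, 0], [0, 0, 0, 0]]]' --grip 5.0 --grip_force 30

```text
time: 49.38
eef_pos: [0.4396, 0.1488, 0.005]
tcp_rot: [0.461, 0.536, -0.461, 0.536]
contact_force: [0.5, 0.7, 2.6]
opening: 0.668
```

Call:
arm_command --increments '[[[-0.3, 0, 0, 0], [-0.7, 0, 0, 0], [-1, 0, 0, 0], [-2, 0, 0, 0], [-2, 0, 0, 0], [0, 0, 0, 0], [0, 0, 0, 0], [0, 0, 0, 0]]]'

```text
time: 50.38
eef_pos: [0.4385, 0.1487, 0.0639]
tcp_rot: [0.461, 0.537, -0.462, 0.536]
contact_force: [0.2, -0.3, -0.9]
opening: 0.671
```

```bash
python3 look.py w28
python3 - <<'E'
from h import *
im=cv2.imread("pics/w28.png")
cv2.imwrite("pics/w28c.png",cv2.resize(im[140:350,180:330],None,fx=2.8,fy=2.8,interpolation=3))
E
```

```text
t 50.375 pos [0.4385 0.1487 0.0639] yaw 0.14987196837266112 F [ 0.1829 -0.2665 -0.9263] open 0.67118351364903 x [-0.002  -0.0002 -1.    ]
```

View pics/w28c.png

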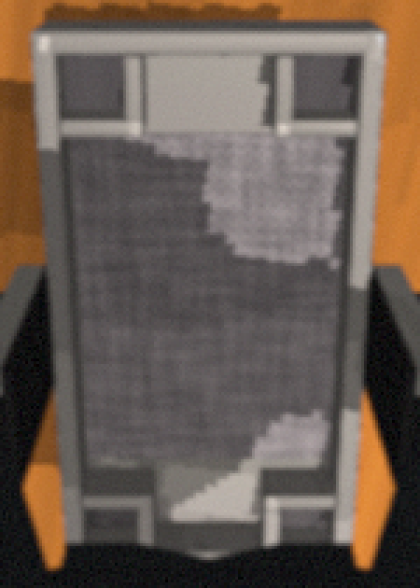

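```bash
python3 - <<'E'
from h import *
np.set_printoptions(precision=4,suppress=True)
a=ld("w28"); p0=a["eef_pos"]; z=p0[2]+.013
A=px([(35,32),(385,32),(355,543),(68,543)],180,140,2.8)
for zz in (z,):
    P=[atz("wrist",p,zz,a) for p in A]; print(np.array(P))
    f=fitrect(P);print(f)
M=R.from_quat(a["tcp_rot"]).as_matrix()
print("tool frame",[ (M.T@(p-p0))*1000 for p in P])
E
python3 go.py .4479 -.1312 .07 -.1755
```

```text
[[0.4018 0.1986 0.0769]
 [0.4583 0.2071 0.0769]
 [0.4747 0.1043 0.0769]
 [0.4172 0.0955 0.0769]]
(array([0.438 , 0.1514]), np.float64(0.15304450083050006), np.float64(0.15067777755479903), np.float64(0.10419774526486185), np.float64(0.057617110943894316))
tool frame [array([-12.9356, -28.8148, -54.7893]), array([-13.051 ,  28.3086, -54.7897]), array([-13.0645,  29.1328,  49.3615]), array([-12.9471, -28.9778,  49.454 ])]
t 50.425 pos [0.4386 0.1487 0.0639] yaw 0.15 turn 0.3255 open 0.666954793321069
cm now-axes [-0.6046 -3.2618 27.819 ] after-turn axes [-0.6092  5.8067 27.401 ]
```

Call:
arm_command --increments '[[[0, -0.2, 1.5, 0], [0, -0.35, 3, 0], [0, -0.45, 4, 0], [0, -0.47, 4, 0], [0, -0.47, 4, 0], [0, -0.47, 4, 0], [0, -0.45, 4, 0], [0, -0.25, 2.3, 0], [0, -0.15, 1, 0], [0, 0, 0, 0.11], [0, 0, 0, 0.11], [0, 0, 0, 0.105], [0, 0, 0, 0], [0, 0, 0, 0], [0, 0, 0, 0], [0, 0, 0, 0]]]'

```text
time: 52.42
eef_pos: [0.4486, -0.1309, 0.0648]
tcp_rot: [0.542, 0.455, -0.542, 0.455]
contact_force: [-0.3, -0.2, -0.6]
opening: 0.662
```

```bash
python3 look.py w29; python3 go.py .4479 -.1312 .021 -.1755
```

```text
t 52.425 pos [ 0.4486 -0.1309  0.0648] yaw -0.1744454663182736 F [-0.3058 -0.2235 -0.5605] open 0.6624094315487562 x [ 0. -0. -1.]
t 52.475 pos [ 0.4486 -0.1309  0.0648] yaw -0.1746 turn 0.0009 open 0.6691704117102277
cm now-axes [ 4.3822 -0.0652  0.0425] after-turn axes [ 4.3822 -0.0652  0.0425]
```

View pics/w29.png

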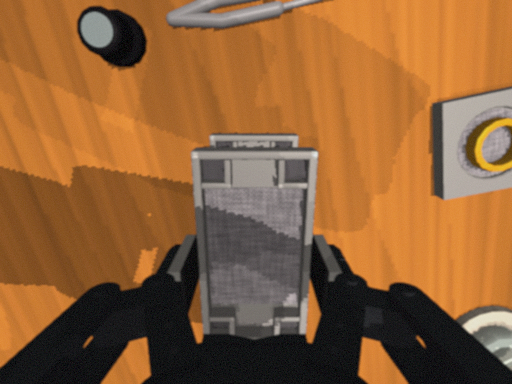

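Call:
arm_command --increments '[[[1.5, -0.05, 0.04, 0], [1.5, 0, 0, 0], [0.5, 0, 0, 0], [0, 0, 0, 0], [0, 0, 0, 0], [0, 0, 0, 0], [0, 0, 0, 0]]]'

```text
time: 53.35
eef_pos: [0.4483, -0.1314, 0.0302]
tcp_rot: [0.542, 0.454, -0.542, 0.455]
contact_force: [0.1, -0.4, -0.7]
opening: 0.665
```

```bash
python3 look.py w30; python3 go.py .4479 -.1312 .017 -.1755;  python3 - <<'E'
from h import *
st=ld("w30"); t=st["eef_pos"]; print(t)
overlay("w30","pics/w30c.png",[(rect(.4479,-.1312,.018,-.1755,.029,.055),(0,255,0))],(120,330,180,330),2.8)
E
```

```text
t 53.35 pos [ 0.4483 -0.1314  0.0302] yaw -0.17497899796690702 F [ 0.0777 -0.396  -0.6639] open 0.6654710032431268 x [ 0.0007 -0.0004 -1.    ]
t 53.4 pos [ 0.4483 -0.1313  0.0302] yaw -0.175 turn 0.0005 open 0.6649358950627692
cm now-axes [ 1.3154 -0.0416 -0.0074] after-turn axes [ 1.3154 -0.0407 -0.0071]
[ 0.44832862 -0.13135626  0.03020127]
```

View pics/w30c.png

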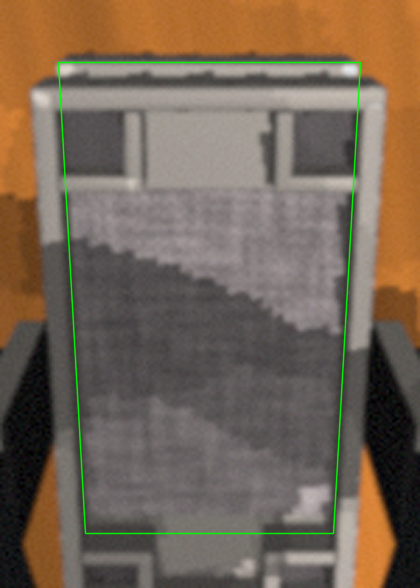

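Call:
arm_command --increments '[[[0.7, -0.03, 0, 0], [0, 0, 0, 0], [0, 0, 0, 0], [0, 0, 0, 0]]]'

```text
time: 53.9
eef_pos: [0.4478, -0.1312, 0.0229]
tcp_rot: [0.542, 0.454, -0.542, 0.454]
contact_force: [-0.5, 0.0, -1.1]
opening: 0.668
```

```bash
python3 go.py .4479 -.1312 .017 -.1755
```

```text
t 53.9 pos [ 0.4478 -0.1312  0.0229] yaw -0.175 turn 0.0005 open 0.6677881718708947
cm now-axes [ 0.5874  0.0055 -0.0008] after-turn axes [ 0.5874  0.0056 -0.0008]
```

Call:
arm_command --increments '[[[0.2, 0, 0, 0], [0, 0, 0, 0], [0, 0, 0, 0]]]'

```text
time: 54.28
eef_pos: [0.4477, -0.1312, 0.0208]
tcp_rot: [-0.542, -0.454, 0.542, -0.454]
contact_force: [0.7, 0.8, 0.3]
opening: 0.67
```

No contact below rim height, so the pins are going in.

Call:
arm_command --increments '[[[0.25, 0, 0, 0], [0, 0, 0, 0], [0, 0, 0, 0]]]'

```text
time: 54.65
eef_pos: [0.4477, -0.1312, 0.0183]
tcp_rot: [-0.542, -0.454, 0.542, -0.454]
contact_force: [0.6, -0.5, -0.6]
opening: 0.664
```

Call:
arm_command --increments '[[[0.1, 0, 0, 0], [0, 0, 0, 0], [0, 0, 0, 0]]]'

```text
time: 55.02
eef_pos: [0.4478, -0.1312, 0.0173]
tcp_rot: [-0.542, -0.454, 0.542, -0.454]
contact_force: [0.4, -0.1, -1.0]
opening: 0.67
```

Call:
arm_command --increments '[[[0.06, 0, 0, 0], [0, 0, 0, 0], [0, 0, 0, 0]]]'

```text
time: 55.4
eef_pos: [0.4478, -0.1312, 0.0172]
tcp_rot: [-0.542, -0.454, 0.542, -0.454]
contact_force: [-2.3, 2.1, 5.5]
opening: 0.666
```

Seated at TCP 0.017 as predicted, with 5 N of contact. I'll open and rise.

Call:
arm_command --increments '[[[0, 0, 0, 0], [0, 0, 0, 0], [0, 0, 0, 0], [0, 0, 0, 0], [-0.5, 0, 0, 0], [-2, 0, 0, 0], [-3, 0, 0, 0], [-3, 0, 0, 0], [-3, 0, 0, 0], [0, 0, 0, 0], [0, 0, 0, 0], [0, 0, 0, 0]]]' --grip 8.0

```text
time: 56.9
eef_pos: [0.4468, -0.1307, 0.1301]
tcp_rot: [-0.541, -0.455, 0.542, -0.453]
contact_force: [-0.2, -0.1, 0.1]
opening: 0.939
```

```bash
python3 look.py w31 ring_tray
python3 - <<'E'
from h import *
overlay("w31","pics/w31c.png",[(rect(.4478,-.1312,.030,-.1755,.029,.055),(0,255,0)),(rect(.4478,-.1312,.0,-.1755,.029,.055),(255,0,0))],(110,310,180,330),3)
for n in ("side","top"): cv2.imwrite(f"pics/{n}9.png",optics.read_camera(n))
a=cv2.resize(cv2.imread("pics/side9.png")[100:320,110:350],None,fx=3,fy=3,interpolation=3)[:600]
cv2.imwrite("pics/side9c.png",a)
E
```

```text
t 56.9 pos [ 0.4468 -0.1307  0.1301] yaw -0.17505172834727664 F [-0.2112 -0.0645  0.0795] open 0.9388604499355286 x [-0.0027  0.0015 -1.    ]
ring_tray [185.1 253. ] 0.66
```

View pics/w31c.png

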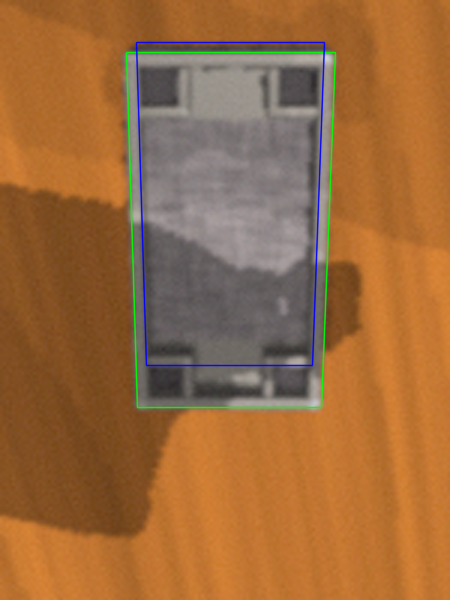

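View pics/side9c.png

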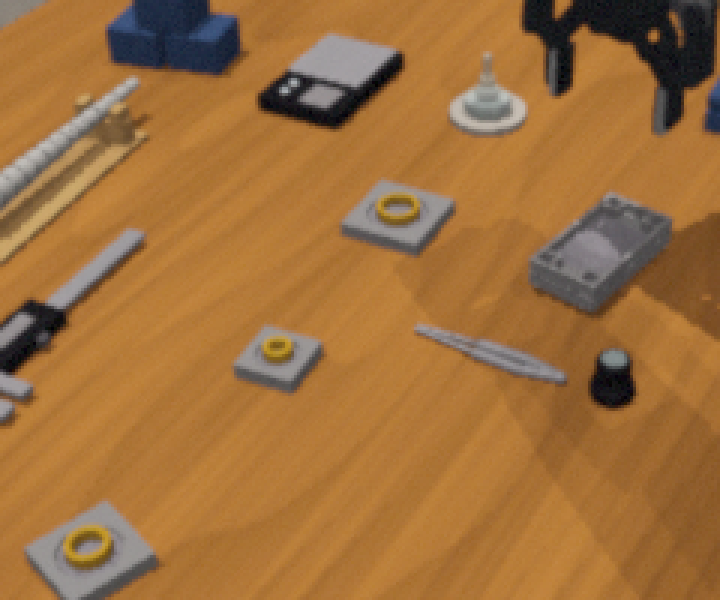

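View pics/top9.png

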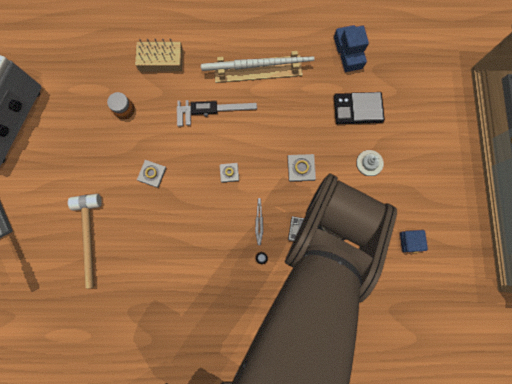

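Everything is in place. In the side crop the tray sits flat on its twin (600,255), the holder stands on the disc (487,100), and the rings are in their wells at (398,208), (278,348) and (88,545). In the wrist view the tray rim matches the seated-height outline, at 30 mm. I'm handing it in.

Run:
```python
from plant import ctrl
print(ctrl.sign_off())
```

```text
the job is handed in; nothing more can be done
None
```

The job is done and handed in at about 57 s of the 122 s allowed. I moved the small, medium and large sizers into their cups, then stood the ring holder on the marble disc, then stacked the empty tray on its twin.

**Sizers:** After each release, the wrist view showed the ring at its seated height inside its well. The final side and top pictures still show all three in place.

**Ring holder:** It stands upright on the disc, within about 1 mm of the middle. It made contact at the expected height, and I released it at about 5 N.

**Tray:** The pins went below the twin's rim without contact. It bottomed at 17 mm tool height, the value predicted for pins fully home. After release, its rim matched the outline for the seated height.

**Checks that disagreed:**
- **Network positions:** On the fixed cameras, the networks' positions for the cups were up to about 16 mm off. I used wrist-camera measurements instead.
- **Large cup:** Two wrist views differed by about 1.5 mm, well inside the 6 mm play.
- **Disc height:** It came out at 2 mm instead of 8 mm because the two views were too close together. Contact with the holder confirmed 8 mm.
- **Gripper opening:** It read 2 to 3 mm under the true size on the sizers and the ring holder, and about 1 mm under on the tray.
- **Medium cup:** The fingertips touched the rim at about 4 N just before release, with no visible effect.

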